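Set a bar up on V-blocks and a screw jack

ROBOT

A 6-joint arm with a two-finger parallel gripper is mounted at the origin on the work surface. World frame = base frame: x ahead of the robot, y to its left, z up, the work surface at z = 0. Lengths are in m, angles in degrees, forces in N, time in s.
With the tool pointing down it reaches from about 0.3 to 0.75 m from the base axis. Payload 8.5 kg.
Tool frame: the origin (TCP) lies between the finger pads; the fingertips stand ahead of it and the grasp point (between the pads) lies 8 mm behind it (env.tcp_to_tips is the z of the fingertips in the tool frame, in m); z points along the fingers, x is the direction in which the jaws open and shut, and the axes are right-handed (so a half turn about z gives the same grasp; the last joint's range is limited). The gripper opens to 85 mm and grips with 20 to 120 N. Pads are 22 mm wide; open, the fingers measure 114 mm over their backs; the gripper's body (76 mm by 85 mm) begins 54 mm behind the grasp point. The pads swing forward as they close: fully open they stand 13 mm farther back than shut.
Start: joints at [-75.877, 21.807, 74.336, -0, 83.858, -12.336], TCP at [0.245, -0.492, 0.242] pointing down, gripper open.
Joint ranges: [-178.18, 178.18], [-50.72, 133.34], [12.68, 142.11], [-81.47, 261.47], [9.98, 163.14], [-165.26, 165.26]. Speed limits (degrees/s): [136.94, 136.94, 180, 180, 180, 180].

INTERFACE

Orientations are given as a 3x3 rotation matrix whose columns are the frame's x, y, z axes.
In Python, from rig import observe, viewer, env gives the robot as it stands.
- The arm moves only by the tool jog_arm, never from a script. Its arguments are lists of equal length, an entry for each row: "dr": the turn, a rotation vector about the tool's x, y, z in rad, a list of three; "slide": the shift along the tool's x, y, z in m, a list of three; "gripper": the opening, from -1 (shut) to 1 (fully open), so that 0 is half open. In form: {"dr": [[rx, ry, rz], ...], "slide": [[dx, dy, dz], ...], "gripper": [gripper, ...]}. A call has exactly 10 rows; each row shifts and turns the commanded pose from where the row before left it, along the tool's axes as they then stand; what a row does not reach is not made up. A row lasts 1/10 s, in which the tool goes at most 50 mm and 8.59 degrees, less where a joint would pass 70% of its speed; a pose out of reach is approached as far as the arm can. A call is refused whole if a number of a shift passes 0.05 or a number of a turn 0.15, either way. A call with a gripper value outside its range is refused whole. The fingers move at their own pace and stop on an object; "force" is the grip in N (left out, the last holds). Time passes only in rows, so rows that do not move let the fingers close, or fill a call up. It gives the time, the measured TCP pose, the force and the opening at its end, in the units of the state.
- observe(): the state, without advancing time (a new reading comes with each control period).
- viewer.get_image(name): name is "side" or "top" or "wrist"; returns a dict with "pixels" (480x640x3 uint8, blue, green, red), "camera_matrix" (3x3 intrinsics, pixels), "R" (3x3) and "t" (3): a world point X has camera coordinates R X + t. Camera axes: x right, y down, z forward; pixel columns grow to the right and rows downward; lengths in m; the calibration is good to about 2 mm. A picture is of the moment at which its call begins. There is no depth.
- env.close_job(): hands the job in, once; it reports no verdict.
The state is a dict: "time_s": time; "q": joint angles; "qvel": joint speeds; "joint_efforts": joint torques, N m; "position": TCP position; "tool_rot": TCP orientation; "ft_force": force on the tool from outside, world axes, zero at the start; "wrist_torque": the same for the moment, N m; "grip_width": finger opening in m.
Only numpy, scipy, OpenCV 4.12 (cv2) and the standard library are available. Lean on these libraries where they do the work, as an engineer would, in place of code of your own. Each camera call takes 0.05 s, during which the arm holds its last target.

TASK

Set the round bar up for marking out on the grey plate. Stand the long V-block on the cross mark next to the upright end stop, the short V-block on the cross mark at the far end and the little screw jack on the middle mark between them, all upright, centred on their marks and with both V grooves running along the plate's long line; then lay the bar on top, down in both grooves and centred over the jack. Let go of everything and leave the nut and the plain steel block on the mat where they are.

Things in the scene. Friction and masses are not known exactly. Their poses are not given: they have to be found in the camera images.
- plate: Fixed grey marking-out plate, 120 (x) by 340 (y) by 20 mm high, on the bench. Origin at the centre of its underside, z up, so its top is at z = 20 mm. On top a thin white line runs along its y axis through the centre, crossed by three white lines (100 mm long, along x): the cross marks lie at x = 0 and y = -64, 0 and +64 mm.
- stop: Fixed dark steel end stop standing on the plate's centre line at one end or the other, at plate y = +140 or -140 mm (it varies): a foot 50 by 36 by 8 mm with four small screw heads and an upright web 50 (x) by 10 (y) by 60 mm high. Origin at the centre of its underside. At the opposite end of the plate is a low round stud, 32 mm across and 25 mm high, fixed.
- vblock_long: Loose plain grey aluminium V-block, the longer one: 50 mm wide (x), 64 mm long (y), 45 mm high, 0.2 to 0.4 kg. A 90 degree V groove, 32 mm wide and 16 mm deep, runs along y in its top. Origin at the centre of its underside, z up. Either way round is the same. Its flat sides (x = +-25 mm) suit a grasp from above.
- vblock_short: Loose plain grey aluminium V-block, the shorter one: 50 mm wide (x), 36 mm long (y), 45 mm high, otherwise as the long one, 0.1 to 0.25 kg. Groove along y, origin at the centre of its underside.
- jack: Loose small steel screw jack: a round body 30 mm across and 22 mm high, a thin brass screw above it and a flat head 22 mm across, 32 mm high in all, about 0.12 kg. Origin at the centre of its underside, z up. In place it stops about 2 mm short of the bar.
- bar: Loose round steel-grey bar, 25 mm in diameter and 230 mm long, about 0.3 kg, lying on the mat. Its own x axis is its length; the origin lies on its surface at mid length (it turns as the bar rolls), so use the point bar_center for where it is. Lying in the two grooves its centre line is 46.7 mm above the plate's top.
- bar_center (a point): The centre of the bar: on its centre line, at mid length. Its x axis is the bar's length.
- nut: Loose steel hexagon nut, 24 mm across flats, 13 mm high, on the mat; to be left alone. Origin at the centre of its underside.
- parallel: Loose plain steel block, 12 (x) by 50 (y) by 16 mm high, on the mat; to be left alone. Origin at the centre of its underside. The dark grey rubber mat beneath all the loose things is fixed, 250 by 360 mm and 3 mm thick.
Not all that is in view belongs to the job. Leave any pink or turquoise look-alike of the bar alone. What is shaped like the vblock_short but red is not meant.

How it is judged (in metres and radians):
On the way, in this order (a step that is already met when the one before it is completed fails the run):
1. both V-blocks and the jack stand on their marks (((y of stop in the frame of plate above 0 m and y of vblock_long in the frame of plate between 0.054 and 0.074 m and y of vblock_short in the frame of plate between -0.074 and -0.054 m) or (y of stop in the frame of plate below 0 m and y of vblock_long in the frame of plate between -0.074 and -0.054 m and y of vblock_short in the frame of plate between 0.054 and 0.074 m)) and x of vblock_long in the frame of plate between -0.01 and 0.01 m and z of vblock_long in the frame of plate between 0.017 and 0.023 m and angle between each of vblock_long, vblock_short, jack's own z axis and vertical below 0.1 rad and linear speed of each of vblock_long, vblock_short, jack below 0.02 m/s and angle between the y axis of each of vblock_long, vblock_short and the y axis of plate, either way round below 0.14 rad and x of vblock_short in the frame of plate between -0.01 and 0.01 m and z of vblock_short in the frame of plate between 0.017 and 0.023 m and x of jack in the frame of plate between -0.01 and 0.01 m and z of jack in the frame of plate between 0.017 and 0.023 m and y of jack in the frame of plate between -0.01 and 0.01 m), for 0.2 s.
2. the bar lies in both grooves, centred over the jack (z of bar_center in the frame of plate between 0.0635 and 0.0695 m and x of bar_center in the frame of plate between -0.012 and 0.012 m and y of bar_center in the frame of plate between -0.015 and 0.015 m and angle between the x axis of bar and the y axis of plate, either way round below 0.14 rad and contact force between bar and vblock_long above 0.2 N and contact force between bar and vblock_short above 0.2 N and linear speed of bar below 0.02 m/s), for 0.2 s.
At the end, for the whole second after the job is handed in: Long V-block on the mark by the stop, short one on the far mark, jack on the middle mark: upright, within 10 mm each way, grooves within 8 deg of the long line. Bar in both grooves, centred within 15 mm along and 12 mm across, within 3 mm of seated height. All released and at rest (all of step 1 and all of step 2); the robot touches nothing.
It fails at once if the nut or the plain block is moved by more than 20 mm (distance of any of nut, parallel from where it was at the start of the episode above 0.02 m).
It also fails if it takes over 115 s, if anything falls off the work surface, if the arm or the gripper's body presses on something with over 40 N, if the wrist force passes 120 N, or if a joint passes its speed limit or range.

## Working session

There is one attempt and no reset: what is moved stays moved. The work goes in short steps, Python scripts to look and compute and a tool call to move; the robot and the scene stay as the last step left them, time stands still between calls to the robot, and variables do not carry over. Pictures are saved under pics/ and viewed, and the job is handed in when it is done.

Besides the shell and the picture viewer there is one more tool, called by a JSON object that holds its "api" and its "payload". jog_arm: Moves the arm, as the interface text tells. Its arguments: {"type":"object","properties":{"dr":{"type":"array","items":{"type":"array","items":{"type":"number"}}},"slide":{"type":"array","items":{"type":"array","items":{"type":"number"}}},"gripper":{"type":"array","items":{"type":"number"}},"force":{"type":"number"}},"required":["dr","slide","gripper"]}

```bash
ls; mkdir -p pics; python3 - <<'E'
from rig import observe, viewer, env
import cv2
s=observe();print(s['time_s'],s['position'],s['tool_rot'],s['grip_width'],env.tcp_to_tips)
for n in('side','top','wrist'):
    i=viewer.get_image(n);cv2.imwrite(f'pics/{n}0.png',i['pixels']);print(n,i['camera_matrix'],i['R'],i['t'])
E
```

```text
pics
0.0 [ 0.2449938  -0.49210947  0.2417065 ] [[ 4.45588916e-01 -8.95237618e-01 -3.52819994e-04]
 [-8.95236499e-01 -4.45588932e-01  1.45404384e-03]
 [-1.45892743e-03 -3.32048481e-04 -9.99998881e-01]] 0.0854909952169213 0.011
side [[569.29619508   0.         313.95575779]
 [  0.         569.29619508 238.75788841]
 [  0.           0.           1.        ]] [[ 0.96598767 -0.25849157  0.00706553]
 [-0.17644067 -0.67884457 -0.71276836]
 [ 0.18904101  0.6872788  -0.70136392]] [-0.46104591  0.0551353   1.28282699]
top [[566.12979239   0.         319.60959315]
 [  0.         566.12979239 241.87806607]
 [  0.           0.           1.        ]] [[ 0.01929259 -0.9996625   0.01739795]
 [-0.9976559  -0.02039071 -0.06532168]
 [ 0.06565439 -0.01609694 -0.99771258]] [-0.12284437  0.44797968  1.28011013]
wrist [[348.45817162   0.         320.45153713]
 [  0.         348.45817162 240.73665278]
 [  0.           0.           1.        ]] [[ 4.45711276e-01 -8.95176350e-01 -8.71826359e-04]
 [-8.49030994e-01 -4.23043607e-01  3.16512999e-01]
 [-2.83703772e-01 -1.40333205e-01 -9.48587772e-01]] [-0.54933939 -0.04158979  0.37977869]
```

View pics/top0.png

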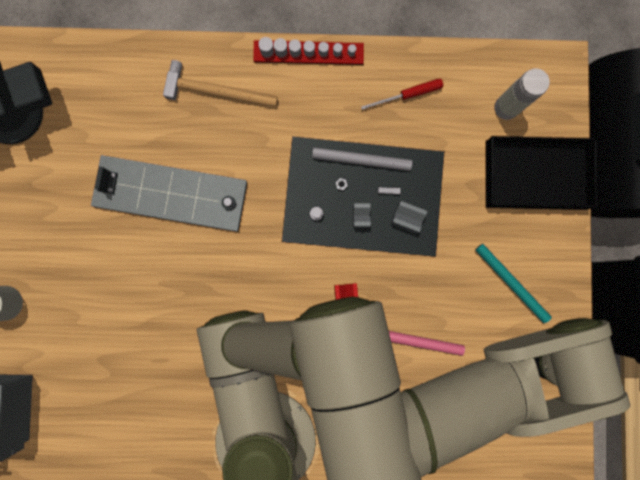

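View pics/side0.png

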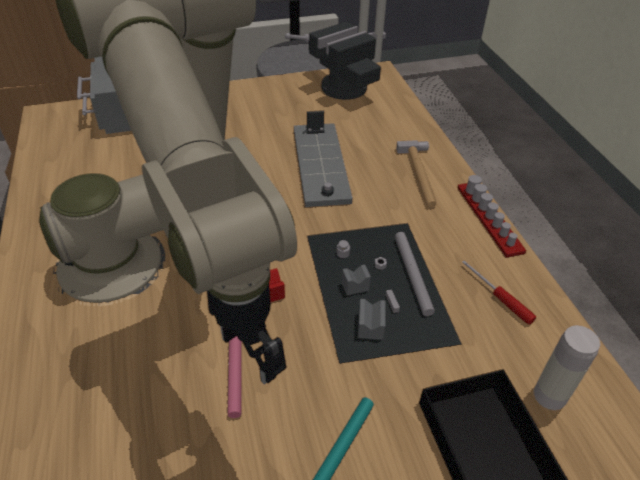

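View pics/wrist0.png

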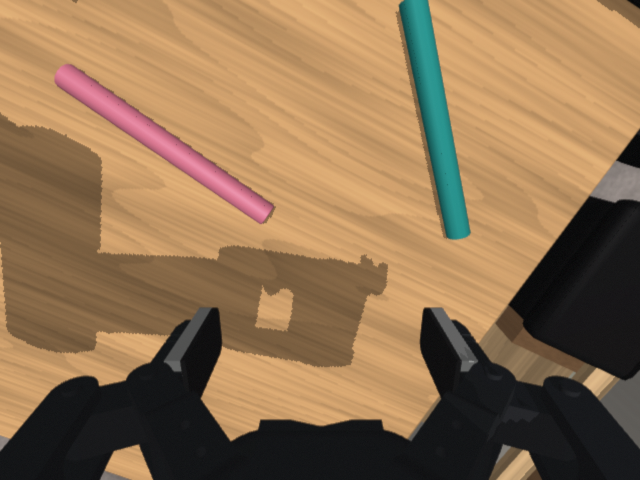

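The top view shows these candidates:
- **Bar:** grey bar at (362,159). The look-alikes are pink (425,343) and turquoise (513,283).
- **Short V-block:** grey at (362,215), with the red one at (346,291).
- **Long V-block:** (409,218).
- **Jack:** (316,214). It could be confused with the plate stud at (228,202) or the nut at (341,184).
- **Stop:** (106,181).

I'll check these in a close crop.

```bash
cat > h.py <<'E'
import numpy as np, cv2
def ray(im,u,v,z):
    K,R,t=im['camera_matrix'],np.array(im['R']),np.array(im['t'])
    d=R.T@np.linalg.solve(K,[u,v,1.]); c=-R.T@t
    return c+d*(z-c[2])/d[2]
def proj(im,X):
    p=im['camera_matrix']@(np.array(im['R'])@np.array(X)+im['t']); return p[:2]/p[2]
def crop(im,x0,y0,x1,y1,f,name):
    cv2.imwrite(name,cv2.resize(im['pixels'][y0:y1,x0:x1],None,fx=f,fy=f,interpolation=cv2.INTER_CUBIC))
E
python3 - <<'E'
from rig import viewer
from h import *
im=viewer.get_image('top')
crop(im,275,130,450,260,4.5,'pics/c1.png'); crop(im,85,145,255,240,4.5,'pics/c2.png')
E
```

```text
(no output)
```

View pics/c1.png

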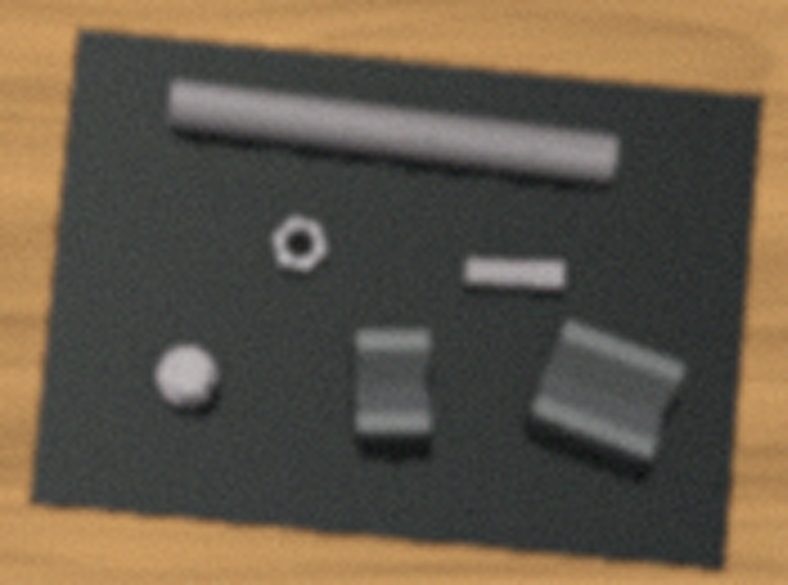

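View pics/c2.png

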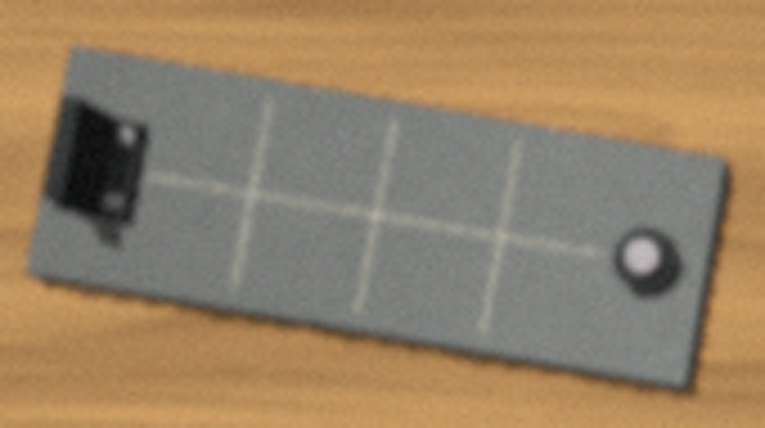

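The crops confirm the choice. Next I turn these pixels into positions.

```bash
python3 - <<'E'
from rig import viewer
from h import *
im=viewer.get_image('top')
f=4.5
P=lambda x,y,x0,y0,z: ray(im,(x+.5)/f-.5+x0,(y+.5)/f-.5+y0,z)
pm=[P(x,y,85,145,.02) for x,y in((253,191),(376,216),(501,238))]
print('marks',np.round(pm,4),[np.linalg.norm(pm[i+1]-pm[i]) for i in(0,1)])
pc=[P(x,y,85,145,.02) for x,y in((73,47),(728,160),(690,388),(30,272))]
print('plate corners',np.round(pc,4),'mean',np.mean(pc,0),[np.linalg.norm(pc[i]-pc[i-1]) for i in range(4)])
for n,pts in {'long':((567,320),(686,366),(650,457),(532,409)),'short':((357,329),(430,329),(431,432),(357,432))}.items():
    c=[P(x,y,275,130,.048) for x,y in pts]
    print(n,np.round(c,4).tolist(),'mean',np.mean(c,0),[round(np.linalg.norm(c[i]-c[i-1]),4) for i in range(4)])
    e=(c[1]-c[0]+c[2]-c[3]);print(' groove dir deg',np.degrees(np.arctan2(e[1],e[0])))
print('jack',P(188,376,275,130,.035))
for pts in(((170,107),(617,155)),):
    # silhouette centre line
    c=[P(x,y,275,130,.0155) for x,y in pts];print('bar',c,np.mean(c,0),np.linalg.norm(c[1]-c[0]))
print('nut',P(300,243,275,130,.016),'par',P(515,273,275,130,.019))
im=viewer.get_image('top')
# mask refinements
g=cv2.cvtColor(im['pixels'],cv2.COLOR_BGR2HSV)
m=((g[...,1]<70)).astype('uint8')*255; cnt,_=cv2.findContours(m[145:240,85:255].copy(),cv2.RETR_EXTERNAL,cv2.CHAIN_APPROX_NONE)
c=max(cnt,key=cv2.contourArea); r=cv2.minAreaRect(c); print(r); 
u,v=np.array(r[0])+[85,145]; print('plate ctr',ray(im,u,v,.02))
E
```

```text
marks [[0.5671 0.2967 0.02  ]
 [0.5557 0.2342 0.02  ]
 [0.5459 0.1706 0.02  ]] [np.float64(0.06361317856516452), np.float64(0.06432633498411587)]
plate corners [[0.6389 0.3907 0.02  ]
 [0.5884 0.0567 0.02  ]
 [0.4715 0.0727 0.02  ]
 [0.5234 0.4072 0.02  ]] mean [0.55553353 0.23183851 0.02      ] [np.float64(0.11673201507262317), np.float64(0.33778994502288945), np.float64(0.11799440804040727), np.float64(0.33850394483890334)]
long [[0.5446, -0.2937, 0.048], [0.5228, -0.3535, 0.048], [0.4768, -0.3358, 0.048], [0.4996, -0.2767, 0.048]] mean [ 0.51095928 -0.31492032  0.048     ] [np.float64(0.0482), np.float64(0.0637), np.float64(0.0493), np.float64(0.0634)]
 groove dir deg -110.55682171520532
short [[0.5378, -0.1888, 0.048], [0.5386, -0.2252, 0.048], [0.487, -0.2264, 0.048], [0.4863, -0.1895, 0.048]] mean [ 0.51243625 -0.20748146  0.048     ] [np.float64(0.0516), np.float64(0.0365), np.float64(0.0516), np.float64(0.0369)]
 groove dir deg -88.78004035228051
jack [ 0.51398799 -0.10506927  0.035     ]
bar [array([ 0.65503224, -0.09327131,  0.0155    ]), array([ 0.63535362, -0.3238268 ,  0.0155    ])] [ 0.64519293 -0.20854906  0.0155    ] 0.2313937786359379
nut [ 0.58593087 -0.16127228  0.016     ] par [ 0.57238671 -0.27141141  0.019     ]
((83.67321014404297, 47.99537658691406), (149.75595092773438, 52.36531066894531), 9.7824068069458)
plate ctr [0.55485371 0.23297054 0.02      ]
```

{"api": "jog_arm", "payload": {"dr": [[0, 0, -0.15], [0, 0, -0.15], [0, 0, -0.15], [0, 0, -0.15], [0, 0, -0.149], [0, 0, 0], [0, 0, 0], [0, 0, 0], [0, 0, 0], [0, 0, 0]], "slide": [[0, 0, 0], [0, 0, 0], [0, 0, 0], [0, 0, 0], [0, 0, 0], [0.03, -0.039, 0], [0.03, -0.039, 0], [0.03, -0.039, 0], [0.03, -0.039, 0], [0.03, -0.039, 0]], "gripper": [0.8, 0.8, 0.8, 0.8, 0.8, 0.8, 0.8, 0.8, 0.8, 0.8], "force": 40}}

```text
time_s: 1.3
position: [0.4556, -0.3614, 0.2424]
tool_rot: [[0.936, -0.352, 0.0], [-0.352, -0.936, -0.0], [0.0, 0.0, -1.0]]
ft_force: [0.6, -0.9, 0.4]
grip_width: 0.077
```

```bash
cat > goto.py <<'E'
import sys; from rig import observe; import numpy as np
def go(x,y,z,yaw=None):
    s=observe();R=np.array(s['tool_rot']);p=np.array(s['position'])
    psi=np.degrees(np.arctan2(R[1,0],R[0,0]))
    print('t',round(s['time_s'],2),'p',np.round(p,4),'yaw',round(psi,2),'tilt',np.round(R[:2,2],4),'w',round(s['grip_width'],4),'F',np.round(s['ft_force'],1))
    if yaw is None: yaw=psi
    print('rz',round(-np.radians(yaw-psi),4))
    c,sn=np.cos(np.radians(yaw)),np.sin(np.radians(yaw))
    R2=np.array([[c,sn,0],[sn,-c,0],[0,0,-1]])
    print('slide after turn',np.round(R2.T@(np.array([x,y,z])-p),4))
if __name__=='__main__': go(*map(float,sys.argv[1:]))
E
python3 goto.py 0.511 -0.315 0.15 -20.6; python3 - <<'E'
from rig import viewer
from h import *
im=viewer.get_image('wrist');cv2.imwrite('pics/w1.png',im['pixels'])
E
```

```text
t 1.3 p [ 0.4556 -0.3614  0.2424] yaw -20.63 tilt [ 0.     -0.0001] w 0.077 F [ 0.6 -0.9  0.4]
rz -0.0006
slide after turn [ 0.0355 -0.0629  0.0924]
```

View pics/w1.png

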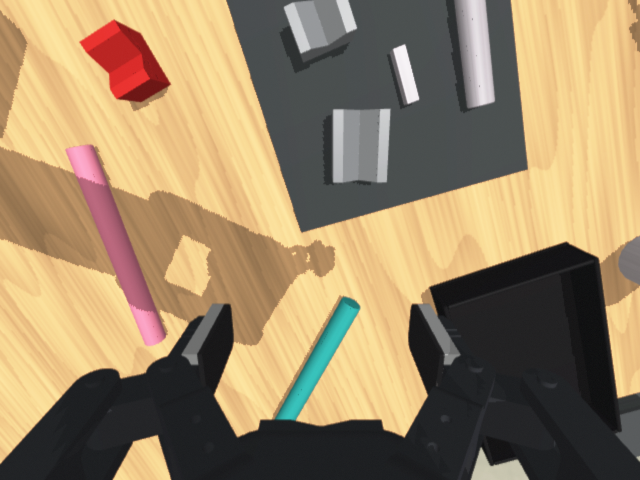

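```bash
python3 - <<'E'
from rig import viewer
from h import *
im=viewer.get_image('wrist');crop(im,230,0,540,240,2.5,'pics/w1c.png')
c=[ray(im,u,v,.048) for u,v in((333,109),(390,109),(386,182),(333,182))]
print(np.round(c,4),np.mean(c,0),[round(np.linalg.norm(c[i]-c[i-1]),4) for i in range(4)])
E
```

```text
[[ 0.5034 -0.2724  0.048 ]
 [ 0.5502 -0.2897  0.048 ]
 [ 0.5283 -0.3495  0.048 ]
 [ 0.482  -0.3324  0.048 ]] [ 0.51595166 -0.31099914  0.048     ] [np.float64(0.0637), np.float64(0.0499), np.float64(0.0637), np.float64(0.0494)]
```

View pics/w1c.png

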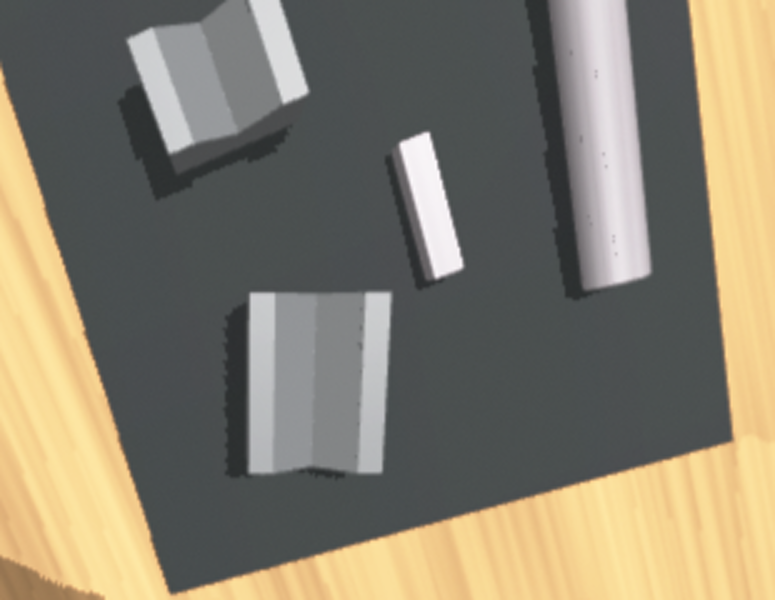

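{"api": "jog_arm", "payload": {"dr": [[0, 0, 0], [0, 0, 0], [0, 0, 0], [0, 0, 0], [0, 0, 0], [0, 0, 0], [0, 0, 0], [0, 0, 0], [0, 0, 0], [0, 0, 0]], "slide": [[0.0093, -0.0165, 0.025], [0.0093, -0.0165, 0.025], [0.0093, -0.0165, 0.025], [0.0093, -0.0165, 0.025], [0, 0, 0.02], [0, 0, 0], [0, 0, 0], [0, 0, 0], [0, 0, 0], [0, 0, 0]], "gripper": [0.8, 0.8, 0.8, 0.8, 0.8, 0.8, 0.8, 0.8, 0.8, 0.8]}}

```text
time_s: 2.4
position: [0.5122, -0.3145, 0.1232]
tool_rot: [[0.936, -0.353, 0.001], [-0.353, -0.936, -0.001], [0.001, 0.001, -1.0]]
ft_force: [0.2, 1.2, 0.3]
grip_width: 0.0767
```

```bash
python3 - <<'E'
from rig import viewer
from h import *
im=viewer.get_image('wrist');cv2.imwrite('pics/w2.png',im['pixels'])
from rig import observe
s=observe();print(s['position'],proj(im,s['position']))
im=viewer.get_image('top');crop(im,275,130,450,260,4.5,'pics/c3.png')
E
```

```text
[ 0.51220467 -0.31428979  0.12297369] [321.45159108 322.4040392 ]
```

View pics/w2.png

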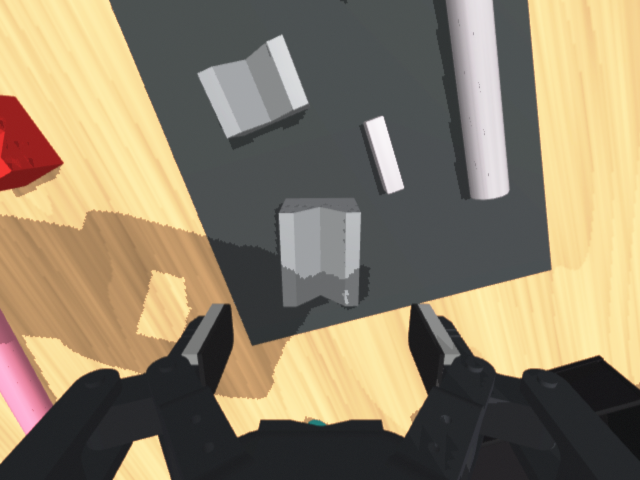

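```bash
python3 - <<'E'
from rig import viewer
from h import *
im=viewer.get_image('wrist')
c=[ray(im,u,v,.048) for u,v in((280,211),(361,211),(357,305),(283,306))]
print(np.round(c,4),np.mean(c,0),[round(np.linalg.norm(c[i]-c[i-1]),4) for i in range(4)])
e=c[0]-c[3]+c[1]-c[2];print(np.degrees(np.arctan2(e[1],e[0])))
E
python3 goto.py 0.516 -0.311 0.03
```

```text
[[ 0.4999 -0.2761  0.048 ]
 [ 0.5458 -0.2934  0.048 ]
 [ 0.523  -0.3532  0.048 ]
 [ 0.4767 -0.3366  0.048 ]] [ 0.51132194 -0.31483283  0.048     ] [np.float64(0.0647), np.float64(0.0491), np.float64(0.064), np.float64(0.0492)]
69.06830476982664
t 2.55 p [ 0.5122 -0.3142  0.1227] yaw -20.63 tilt [ 0.0004 -0.0003] w 0.0768 F [ 0.1 -0.8 -0. ]
rz -0.0
slide after turn [ 0.0024 -0.0043  0.0927]
```

{"api": "jog_arm", "payload": {"dr": [[0, 0, 0], [0, 0, 0], [0, 0, 0], [0, 0, 0], [0, 0, 0], [0, 0, 0], [0, 0, 0], [0, 0, 0], [0, 0, 0], [0, 0, 0]], "slide": [[0, 0.001, 0.025], [0, 0, 0.025], [0, 0, 0.025], [0, 0, 0.018], [0, 0, 0], [0, 0, 0], [0, 0, 0], [0, 0, 0], [0, 0, 0], [0, 0, 0]], "gripper": [0.8, 0.8, 0.8, 0.8, 0.8, -0.2, -0.2, -0.2, -0.2, -0.2], "force": 50}}

```text
time_s: 3.55
position: [0.5124, -0.3155, 0.0308]
tool_rot: [[0.936, -0.352, 0.002], [-0.352, -0.936, -0.002], [0.003, 0.001, -1.0]]
ft_force: [-0.8, 0.1, 6.6]
grip_width: 0.049
```

{"api": "jog_arm", "payload": {"dr": [[0, 0, 0], [0, 0, -0.1], [0, 0, -0.1], [0, 0, 0], [0, 0, 0], [0, 0, 0], [0, 0, 0], [0, 0, 0], [0, 0, 0], [0, 0, 0]], "slide": [[0, 0, -0.04], [0, 0, -0.05], [0, 0, -0.05], [-0.003, -0.045, 0], [-0.003, -0.045, 0], [-0.003, -0.045, 0], [-0.003, -0.045, 0], [-0.003, -0.045, 0], [-0.003, -0.045, 0], [-0.003, -0.045, 0]], "gripper": [-0.2, -0.2, -0.2, -0.2, -0.2, -0.2, -0.2, -0.2, -0.2, -0.2]}}

```text
time_s: 4.55
position: [0.5409, 0.0012, 0.1695]
tool_rot: [[0.987, -0.159, -0.0], [-0.159, -0.987, 0.0], [-0.0, -0.0, -1.0]]
ft_force: [0.4, 1.3, -2.5]
grip_width: 0.0494
```

{"api": "jog_arm", "payload": {"dr": [[0, 0, 0], [0, 0, 0], [0, 0, 0], [0, 0, 0], [0, 0, 0], [0, 0, 0], [0, 0, 0], [0, 0, 0], [0, 0, 0], [0, 0, 0]], "slide": [[-0.003, -0.045, 0], [-0.003, -0.045, 0], [-0.003, -0.04, 0], [0, 0, 0], [0, 0, 0], [0, 0, 0], [0, 0, 0], [0, 0, 0], [0, 0, 0], [0, 0, 0]], "gripper": [-0.2, -0.2, -0.2, -0.2, -0.2, -0.2, -0.2, -0.2, -0.2, -0.2]}}

```text
time_s: 5.55
position: [0.5532, 0.1287, 0.1693]
tool_rot: [[0.987, -0.16, -0.0], [-0.16, -0.987, 0.0], [-0.0, -0.0, -1.0]]
ft_force: [0.2, 0.5, -3.4]
grip_width: 0.0492
```

```bash
python3 - <<'E'
from rig import viewer
from h import *
im=viewer.get_image('wrist');cv2.imwrite('pics/w3.png',im['pixels'])
im=viewer.get_image('top');crop(im,85,125,445,260,2.2,'pics/c4.png')
E
python3 goto.py 0.567 0.297 0.06 -9
```

```text
t 5.65 p [0.5531 0.1289 0.1693] yaw -9.18 tilt [-0.0001  0.    ] w 0.049 F [ 0.2  0.5 -3.1]
rz -0.0032
slide after turn [-0.0126 -0.1682  0.1093]
```

View pics/w3.png

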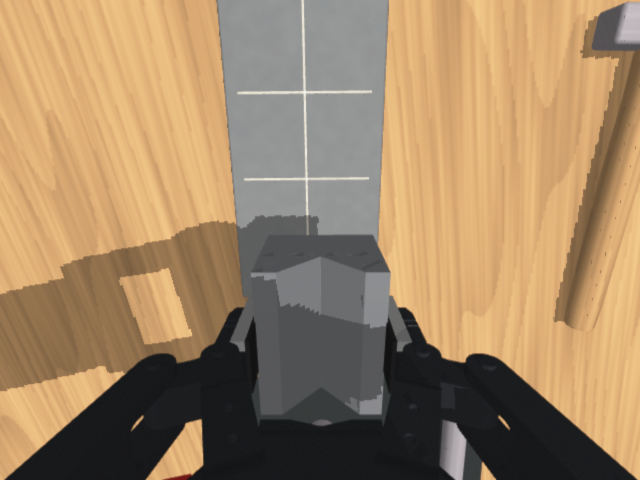

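```bash
cat > marks.py <<'E'
from rig import viewer
from h import *
def fit(pts): return cv2.fitLine(np.float32(pts),cv2.DIST_HUBER,0,.01,.01).ravel()
def X(l,m):
    A=np.array([[l[0],-m[0]],[l[1],-m[1]]]);s=np.linalg.solve(A,[m[2]-l[2],m[3]-l[3]]);return l[2:]+s[0]*l[:2]
if __name__=='__main__':
    im=viewer.get_image('wrist');p=im['pixels'].astype(int)
    w=(p.min(2)>175)
    def pts(x0,y0,x1,y1):
        v,u=np.nonzero(w[y0:y1,x0:x1]);return np.c_[u+x0,v+y0]
    a=fit(pts(240,86,370,98)); b=fit(pts(247,173,368,185))
    v=np.vstack([pts(298,2,312,82),pts(299,104,314,168)]);l=fit(v)
    A=ray(im,*X(a,l),.02);B=ray(im,*X(b,l),.02);print(A,B,np.linalg.norm(A-B))
    q0=ray(im,*X([1,0,0,5.],l),.02); d=B-q0
    print('long-line deg',np.degrees(np.arctan2(*(q0-B)[1::-1])), 'cross deg',[np.degrees(np.arctan2(*(ray(im,*(k[2:]+50*k[:2]),.02)-ray(im,*k[2:],.02))[1::-1])) for k in(a,b)])
E
python3 marks.py
```

```text
[0.55725506 0.23368806 0.02      ] [0.54750443 0.17040565 0.02      ] 0.06402919128526295Traceback (most recent call last):
  File "marks.py", line 14, in <module>
    q0=ray(im,*X([1,0,0,5.],l),.02); d=B-q0
               ~^^^^^^^^^^^^^^
  File "marks.py", line 5, in X
    A=np.array([[l[0],-m[0]],[l[1],-m[1]]]);s=np.linalg.solve(A,[m[2]-l[2],m[3]-l[3]]);return l[2:]+s[0]*l[:2]
                                                                                                    ~~~~^~~~~~
TypeError: can't multiply sequence by non-int of type 'numpy.float64'
```

```bash
python3 - <<'E'
from rig import viewer,observe
from h import *
im=viewer.get_image('wrist');s=observe();p=s['position'];R=np.array(s['tool_rot'])
c=[ray(im,u,v,p[2]+.0172) for u,v in((251,272),(389,272),(383,414),(257,417))]
print([np.round(R.T@(x-p),4) for x in c],R.T@(np.mean(c,0)-p))
E
python3 goto.py 0.5665 0.297 0.049 -8.8
```

```text
[array([-0.0252, -0.0314, -0.0172]), array([ 0.0239, -0.0314, -0.0172]), array([ 0.0254,  0.0324, -0.0172]), array([-0.0268,  0.034 , -0.0172])] [-0.00070567  0.00089099 -0.0172    ]
t 5.75 p [0.5531 0.1291 0.1693] yaw -9.17 tilt [-0.  0.] w 0.0489 F [-0.7  0.7 -2.8]
rz -0.0065
slide after turn [-0.0125 -0.168   0.1203]
```

{"api": "jog_arm", "payload": {"dr": [[0, 0, -0.006], [0, 0, 0], [0, 0, 0], [0, 0, 0], [0, 0, 0], [0, 0, 0], [0, 0, 0], [0, 0, 0], [0, 0, 0], [0, 0, 0]], "slide": [[-0.003, -0.042, 0], [-0.003, -0.042, 0], [-0.003, -0.042, 0], [-0.0035, -0.042, 0], [0, 0, 0.03], [0, 0, 0.03], [0, 0, 0.03], [0, 0, 0.015], [0, 0, 0], [0, 0, 0]], "gripper": [-0.2, -0.2, -0.2, -0.2, -0.2, -0.2, -0.2, -0.2, -0.2, -0.2]}}

```text
time_s: 6.75
position: [0.5672, 0.2971, 0.0649]
tool_rot: [[0.988, -0.153, 0.001], [-0.153, -0.988, 0.0], [0.001, -0.0, -1.0]]
ft_force: [0.3, -0.6, -2.3]
grip_width: 0.0491
```

```bash
python3 goto.py 0.5665 0.297 0.048 -8.8; python3 - <<'E'
from rig import viewer
from h import *
im=viewer.get_image('top');crop(im,85,125,445,260,2.2,'pics/c5.png')
im=viewer.get_image('wrist');cv2.imwrite('pics/w5.png',im['pixels'])
E
```

```text
t 6.75 p [0.5672 0.2971 0.0649] yaw -8.82 tilt [0.0007 0.0002] w 0.0491 F [ 0.3 -0.6 -2.3]
rz -0.0004
slide after turn [-0.0006  0.0002  0.0169]
```

View pics/w5.png

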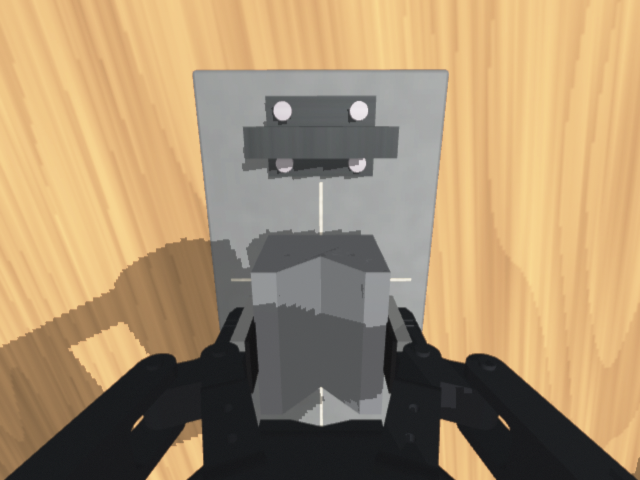

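{"api": "jog_arm", "payload": {"dr": [[0, 0, 0], [0, 0, 0], [0, 0, 0], [0, 0, 0], [0, 0, 0], [0, 0, 0], [0, 0, 0], [0, 0, 0], [0, 0, 0], [0, 0, 0]], "slide": [[0, 0, 0.01], [0, 0, 0.006], [0, 0, 0.0005], [0, 0, 0], [0, 0, 0], [0, 0, 0], [0, 0, 0], [0, 0, 0], [0, 0, -0.03], [0, 0, -0.05]], "gripper": [-0.2, -0.2, -0.2, -0.2, 0.75, 0.75, 0.75, 0.75, 0.75, 0.75]}}

```text
time_s: 7.85
position: [0.5654, 0.2965, 0.1257]
tool_rot: [[0.988, -0.153, -0.007], [-0.154, -0.988, -0.002], [-0.006, 0.003, -1.0]]
ft_force: [-0.7, -0.1, 0.7]
grip_width: 0.0748
```

```bash
python3 goto.py 0.5124 -0.2075 0.15 1.2
```

```text
t 7.85 p [0.5654 0.2965 0.1257] yaw -8.83 tilt [-0.0068 -0.0021] w 0.0748 F [-0.7 -0.1  0.7]
rz -0.1751
slide after turn [-0.0636  0.5028 -0.0243]
```

{"api": "jog_arm", "payload": {"dr": [[0, 0, -0.1], [0, 0, -0.075], [0, 0, 0], [0, 0, 0], [0, 0, 0], [0, 0, 0], [0, 0, 0], [0, 0, 0], [0, 0, 0], [0, 0, 0]], "slide": [[0, 0, -0.04], [0, 0, 0], [-0.006, 0.046, 0], [-0.006, 0.046, 0], [-0.006, 0.046, 0], [-0.006, 0.046, 0], [-0.006, 0.046, 0], [-0.006, 0.046, 0], [-0.006, 0.046, 0], [-0.006, 0.046, 0]], "gripper": [0.75, 0.75, 0.75, 0.75, 0.75, 0.75, 0.75, 0.75, 0.75, 0.75]}}

```text
time_s: 8.85
position: [0.5261, -0.0737, 0.1681]
tool_rot: [[1.0, 0.021, 0.001], [0.021, -1.0, -0.0], [0.001, 0.0, -1.0]]
ft_force: [0.9, 0.4, 0.2]
grip_width: 0.0747
```

{"api": "jog_arm", "payload": {"dr": [[0, 0, 0], [0, 0, 0], [0, 0, 0], [0, 0, 0], [0, 0, 0], [0, 0, 0], [0, 0, 0], [0, 0, 0], [0, 0, 0], [0, 0, 0]], "slide": [[-0.006, 0.046, 0], [-0.006, 0.046, 0], [-0.004, 0.043, 0], [0, 0, 0.02], [0, 0, 0.02], [0, 0, 0], [0, 0, 0], [0, 0, 0], [0, 0, 0], [0, 0, 0]], "gripper": [0.75, 0.75, 0.75, 0.75, 0.75, 0.75, 0.75, 0.75, 0.75, 0.75]}}

```text
time_s: 9.85
position: [0.5136, -0.2072, 0.1285]
tool_rot: [[1.0, 0.021, 0.001], [0.021, -1.0, -0.001], [0.001, 0.001, -1.0]]
ft_force: [1.0, 0.5, -0.2]
grip_width: 0.0747
```

```bash
python3 goto.py 0.5124 -0.2075 0.03 1.2; python3 - <<'E'
from rig import viewer
from h import *
im=viewer.get_image('top');crop(im,85,125,445,260,2.2,'pics/c6.png')
im=viewer.get_image('wrist');cv2.imwrite('pics/w6.png',im['pixels'])
E
```

```text
t 9.85 p [ 0.5136 -0.2072  0.1285] yaw 1.22 tilt [ 0.001  -0.0007] w 0.0747 F [ 1.   0.5 -0.2]
rz 0.0004
slide after turn [-0.0012  0.0003  0.0985]
```

View pics/w6.png

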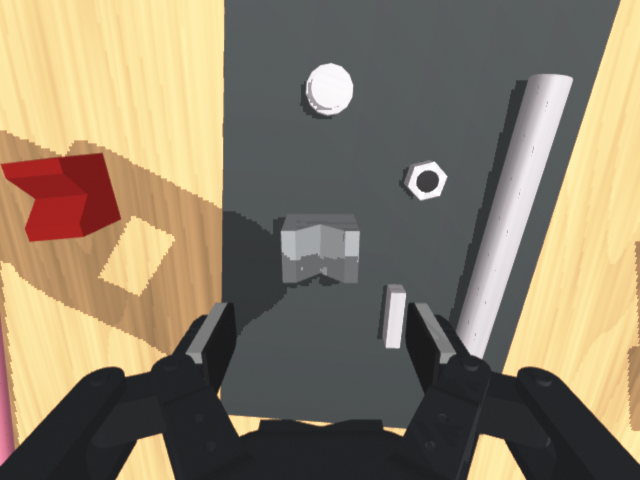

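View pics/c6.png

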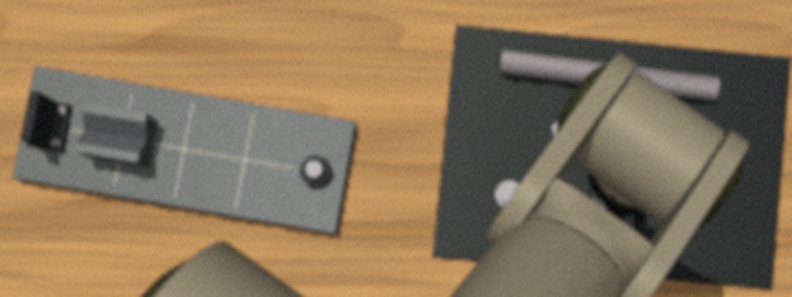

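```bash
python3 - <<'E'
from rig import viewer
from h import *
im=viewer.get_image('wrist');crop(im,260,190,460,340,4,'pics/w6c.png')
c=[ray(im,u,v,.048) for u,v in((281,231),(359,231),(357,282),(283,283))]
print(np.round(c,4),np.mean(c,0),[round(np.linalg.norm(c[i]-c[i-1]),4) for i in range(4)])
print('jack top',ray(im,329,87,.035),'nut',ray(im,427,181,.016),'par',ray(im,396,319,.019))
E
```

```text
[[ 0.4876 -0.1905  0.048 ]
 [ 0.537  -0.1894  0.048 ]
 [ 0.5377 -0.2249  0.048 ]
 [ 0.4884 -0.2267  0.048 ]] [ 0.51267036 -0.2078708   0.048     ] [np.float64(0.0362), np.float64(0.0494), np.float64(0.0355), np.float64(0.0493)]
jack top [ 0.51582179 -0.10482869  0.035     ] nut [ 0.58618902 -0.16171017  0.016     ] par [ 0.57369969 -0.26973225  0.019     ]
```

View pics/w6c.png

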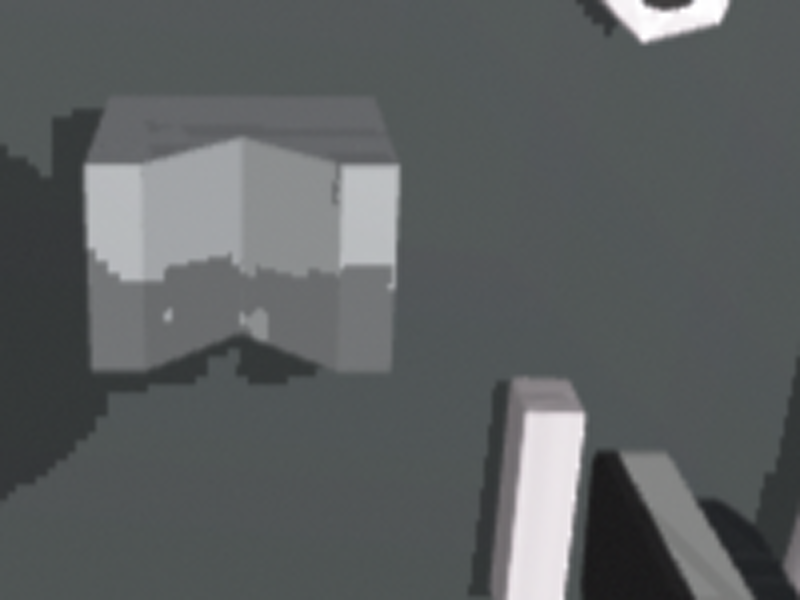

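{"api": "jog_arm", "payload": {"dr": [[0, 0, 0], [0, 0, 0], [0, 0, 0], [0, 0, 0], [0, 0, 0], [0, 0, 0], [0, 0, 0], [0, 0, 0], [0, 0, 0], [0, 0, 0]], "slide": [[-0.001, 0.0005, 0.025], [0, 0, 0.025], [0, 0, 0.025], [0, 0, 0.023], [0, 0, 0], [0, 0, 0], [0, 0, 0], [0, 0, 0], [0, 0, 0], [0, 0, 0]], "gripper": [0.75, 0.75, 0.75, 0.75, 0.75, -0.2, -0.2, -0.2, -0.2, -0.2]}}

```text
time_s: 11.0
position: [0.5131, -0.2082, 0.0313]
tool_rot: [[1.0, 0.021, 0.002], [0.021, -1.0, -0.002], [0.002, 0.002, -1.0]]
ft_force: [-0.1, -0.2, 6.9]
grip_width: 0.0489
```

```bash
python3 goto.py 0.547 0.1705 0.17 -8.8
```

```text
t 11.0 p [ 0.5131 -0.2082  0.0313] yaw 1.21 tilt [ 0.0025 -0.0016] w 0.0489 F [-0.1 -0.2  6.9]
rz 0.1746
slide after turn [-0.0244 -0.3794 -0.1387]
```

{"api": "jog_arm", "payload": {"dr": [[0, 0, 0], [0, 0, 0.1], [0, 0, 0.075], [0, 0, 0], [0, 0, 0], [0, 0, 0], [0, 0, 0], [0, 0, 0], [0, 0, 0], [0, 0, 0]], "slide": [[0, 0, -0.039], [0, 0, -0.05], [0, 0, -0.05], [-0.003, -0.047, 0], [-0.003, -0.047, 0], [-0.003, -0.047, 0], [-0.003, -0.047, 0], [-0.003, -0.047, 0], [-0.003, -0.047, 0], [-0.003, -0.047, 0]], "gripper": [-0.2, -0.2, -0.2, -0.2, -0.2, -0.2, -0.2, -0.2, -0.2, -0.2]}}

```text
time_s: 12.0
position: [0.5417, 0.1225, 0.1692]
tool_rot: [[0.988, -0.153, 0.0], [-0.153, -0.988, -0.0], [0.0, 0.0, -1.0]]
ft_force: [1.0, -0.5, -2.6]
grip_width: 0.049
```

{"api": "jog_arm", "payload": {"dr": [[0, 0, 0], [0, 0, 0], [0, 0, 0], [0, 0, 0], [0, 0, 0], [0, 0, 0], [0, 0, 0], [0, 0, 0], [0, 0, 0], [0, 0, 0]], "slide": [[-0.003, -0.05, 0], [0, 0, 0.03], [0, 0, 0.03], [0, 0, 0.03], [0, 0, 0.012], [0, 0, 0], [0, 0, 0], [0, 0, 0], [0, 0, 0], [0, 0, 0]], "gripper": [-0.2, -0.2, -0.2, -0.2, -0.2, -0.2, -0.2, -0.2, -0.2, -0.2]}}

```text
time_s: 13.0
position: [0.5471, 0.1704, 0.0676]
tool_rot: [[0.988, -0.153, 0.001], [-0.153, -0.988, 0.0], [0.001, -0.0, -1.0]]
ft_force: [-0.7, 0.2, -2.2]
grip_width: 0.0491
```

```bash
python3 goto.py 0.547 0.1705 0.0483 -8.8; python3 - <<'E'
from rig import viewer
from h import *
im=viewer.get_image('wrist');cv2.imwrite('pics/w7.png',im['pixels'])
E
```

```text
t 13.0 p [0.5471 0.1704 0.0676] yaw -8.83 tilt [0.0014 0.0001] w 0.0491 F [-0.7  0.2 -2.2]
rz -0.0005
slide after turn [-0.0001 -0.0001  0.0193]
```

View pics/w7.png

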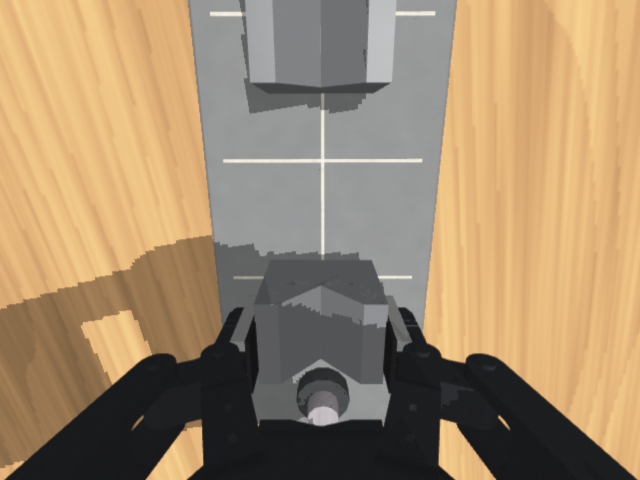

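```bash
python3 - <<'E'
from rig import viewer
from h import *
im=viewer.get_image('wrist')
print('mid',ray(im,322.5,160,.02),'short ends',ray(im,234,277,.02),ray(im,411,277,.02),'long mark ends',ray(im,210,13,.02),ray(im,435,13,.02))
c=[ray(im,u,v,.065) for u,v in((251,83),(391,83))];print('long near edge',c,np.linalg.norm(c[0]-c[1]),np.mean(c,0))
E
```

```text
mid [0.55735269 0.23381937 0.02      ] short ends [0.49871665 0.17808576 0.02      ] [0.59659832 0.16288383 0.02      ] long mark ends [0.51771466 0.30451736 0.02      ] [0.61632297 0.28923696 0.02      ]
long near edge [array([0.5369327 , 0.26806146, 0.065     ]), array([0.58549787, 0.26053201, 0.065     ])] 0.049145375057214835 [0.56121528 0.26429673 0.065     ]
```

{"api": "jog_arm", "payload": {"dr": [[0, 0, 0], [0, 0, 0], [0, 0, 0], [0, 0, 0], [0, 0, 0], [0, 0, 0], [0, 0, 0], [0, 0, 0], [0, 0, 0], [0, 0, 0]], "slide": [[0, 0, 0.01], [0, 0, 0.008], [0, 0, 0.001], [0, 0, 0], [0, 0, 0], [0, 0, 0], [0, 0, 0], [0, 0, 0], [0, 0, -0.03], [0, 0, -0.05]], "gripper": [-0.2, -0.2, -0.2, -0.2, 0.75, 0.75, 0.75, 0.75, 0.75, 0.75]}}

```text
time_s: 14.1
position: [0.5454, 0.1701, 0.1261]
tool_rot: [[0.988, -0.154, -0.007], [-0.154, -0.988, -0.001], [-0.007, 0.002, -1.0]]
ft_force: [0.9, -0.3, -0.2]
grip_width: 0.0751
```

```bash
python3 goto.py 0.515 -0.105 0.17 -2
```

```text
t 14.1 p [0.5454 0.1701 0.1261] yaw -8.84 tilt [-0.0068 -0.0006] w 0.0751 F [ 0.9 -0.3 -0.2]
rz -0.1193
slide after turn [-0.0208  0.276  -0.0439]
```

{"api": "jog_arm", "payload": {"dr": [[0, 0, 0], [0, 0, 0], [0, 0, 0], [0, 0, 0], [0, 0, 0], [0, 0, 0], [0, 0, 0], [0, 0, 0], [0, 0, 0], [0, 0, 0]], "slide": [[0, 0, -0.02], [0.002, 0.046, 0], [0.002, 0.046, 0], [0.002, 0.046, 0], [0.002, 0.046, 0], [0.002, 0.046, 0.015], [0.002, 0.046, 0.025], [0, 0, 0], [0, 0, 0], [0, 0, 0]], "gripper": [0.75, 0.6, 0.4, 0.4, 0.4, 0.4, 0.4, 0.4, 0.4, 0.4]}}

```text
time_s: 15.1
position: [0.5168, -0.1014, 0.1094]
tool_rot: [[0.988, -0.153, 0.001], [-0.153, -0.988, -0.0], [0.001, -0.0, -1.0]]
ft_force: [0.2, 0.4, -0.3]
grip_width: 0.0599
```

```bash
python3 goto.py 0.515 -0.105 0.02; python3 - <<'E'
from rig import viewer
from h import *
im=viewer.get_image('wrist');cv2.imwrite('pics/w8.png',im['pixels'])
E
```

```text
t 15.1 p [ 0.5168 -0.1014  0.1094] yaw -8.78 tilt [ 0.0007 -0.0001] w 0.0599 F [ 0.2  0.4 -0.3]
rz -0.0
slide after turn [-0.0013  0.0039  0.0894]
```

View pics/w8.png

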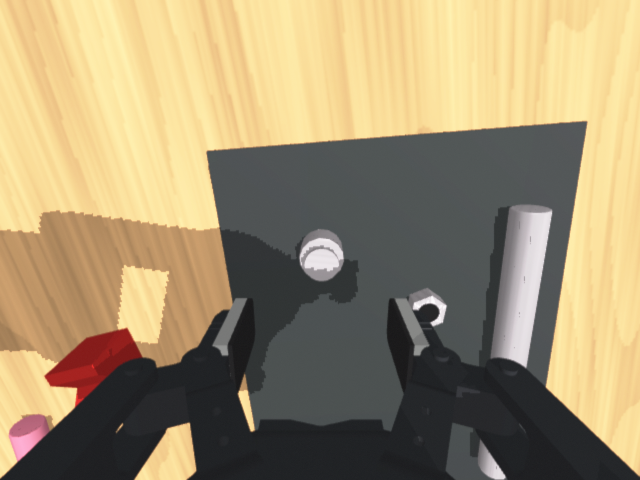

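```bash
python3 - <<'E'
from rig import viewer
from h import *
im=viewer.get_image('wrist');crop(im,280,210,440,330,5,'pics/w8c.png')
print(ray(im,322,263,.035))
E
```

```text
[ 0.51703749 -0.10354564  0.035     ]
```

View pics/w8c.png

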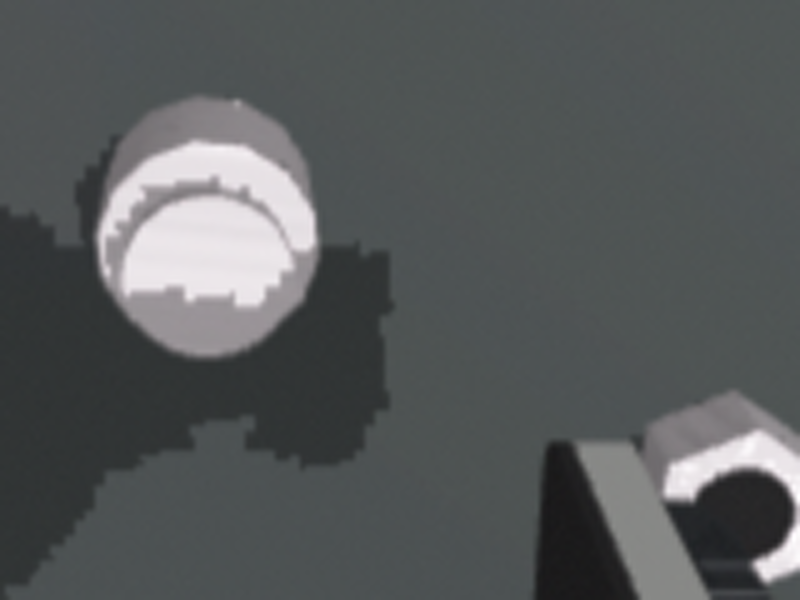

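{"api": "jog_arm", "payload": {"dr": [[0, 0, 0], [0, 0, 0], [0, 0, 0], [0, 0, 0], [0, 0, 0], [0, 0, 0], [0, 0, 0], [0, 0, 0], [0, 0, 0], [0, 0, 0]], "slide": [[0, 0.0035, 0.025], [0, 0, 0.025], [0, 0, 0.025], [0, 0, 0.015], [0, 0, 0], [0, 0, 0], [0, 0, 0], [0, 0, 0], [0, 0, 0], [0, 0, 0]], "gripper": [0.4, 0.4, 0.4, 0.4, 0.4, -0.6, -0.6, -0.6, -0.6, -0.6]}}

```text
time_s: 16.2
position: [0.5167, -0.1055, 0.0204]
tool_rot: [[0.988, -0.153, 0.003], [-0.153, -0.988, -0.001], [0.003, 0.0, -1.0]]
ft_force: [0.2, 2.1, 5.2]
grip_width: 0.0282
```

```bash
python3 goto.py 0.557 0.2338 0.16 -8.8
```

```text
t 16.2 p [ 0.5167 -0.1055  0.0204] yaw -8.81 tilt [ 0.0026 -0.0007] w 0.0282 F [0.2 2.1 5.2]
rz -0.0002
slide after turn [-0.0121 -0.3415 -0.1396]
```

{"api": "jog_arm", "payload": {"dr": [[0, 0, 0], [0, 0, 0], [0, 0, 0], [0, 0, 0], [0, 0, 0], [0, 0, 0], [0, 0, 0], [0, 0, 0], [0, 0, 0], [0, 0, 0]], "slide": [[0, 0, -0.04], [0, 0, -0.05], [0, 0, -0.05], [-0.0015, -0.043, 0], [-0.0015, -0.043, 0], [-0.0015, -0.043, 0], [-0.0015, -0.043, 0], [-0.0015, -0.043, 0], [-0.0015, -0.043, 0], [-0.0015, -0.043, 0]], "gripper": [-0.6, -0.6, -0.6, -0.6, -0.6, -0.6, -0.6, -0.6, -0.6, -0.6]}}

```text
time_s: 17.2
position: [0.5516, 0.1954, 0.1597]
tool_rot: [[0.988, -0.153, 0.001], [-0.153, -0.988, 0.0], [0.001, -0.0, -1.0]]
ft_force: [0.6, 0.1, -1.5]
grip_width: 0.0278
```

{"api": "jog_arm", "payload": {"dr": [[0, 0, 0], [0, 0, 0], [0, 0, 0], [0, 0, 0], [0, 0, 0], [0, 0, 0], [0, 0, 0], [0, 0, 0], [0, 0, 0], [0, 0, 0]], "slide": [[-0.0015, -0.0405, 0], [0, 0, 0.02], [0, 0, 0], [0, 0, 0], [0, 0, 0], [0, 0, 0], [0, 0, 0], [0, 0, 0], [0, 0, 0], [0, 0, 0]], "gripper": [-0.6, -0.6, -0.6, -0.6, -0.6, -0.6, -0.6, -0.6, -0.6, -0.6]}}

```text
time_s: 18.2
position: [0.5565, 0.2337, 0.139]
tool_rot: [[0.988, -0.153, 0.0], [-0.153, -0.988, -0.0], [0.0, 0.0, -1.0]]
ft_force: [0.0, 0.2, -1.7]
grip_width: 0.0281
```

```bash
python3 goto.py 0.557 0.2338 0.0374 -8.8; python3 - <<'E'
from rig import viewer
from h import *
im=viewer.get_image('wrist');cv2.imwrite('pics/w9.png',im['pixels'])
E
```

```text
t 18.2 p [0.5565 0.2337 0.139 ] yaw -8.83 tilt [ 0. -0.] w 0.0281 F [ 0.   0.2 -1.7]
rz -0.0005
slide after turn [ 0.0004 -0.0002  0.1016]
```

View pics/w9.png

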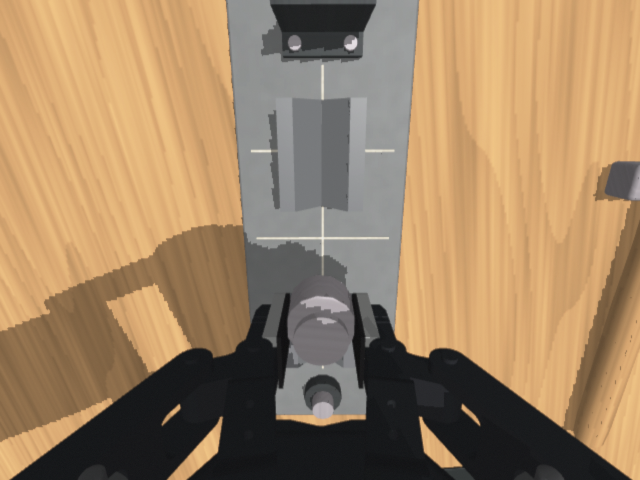

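{"api": "jog_arm", "payload": {"dr": [[0, 0, 0], [0, 0, 0], [0, 0, 0], [0, 0, 0], [0, 0, 0], [0, 0, 0], [0, 0, 0], [0, 0, 0], [0, 0, 0], [0, 0, 0]], "slide": [[0, 0, 0.03], [0, 0, 0.03], [0, 0, 0.025], [0, 0, 0.01], [0, 0, 0.005], [0, 0, 0], [0, 0, 0], [0, 0, 0], [0, 0, 0], [0, 0, 0]], "gripper": [-0.6, -0.6, -0.6, -0.6, -0.6, -0.6, -0.6, -0.6, -0.6, -0.6]}}

```text
time_s: 19.25
position: [0.5567, 0.2338, 0.0394]
tool_rot: [[0.988, -0.153, 0.001], [-0.153, -0.988, 0.0], [0.001, -0.0, -1.0]]
ft_force: [0.7, -0.3, -0.5]
grip_width: 0.0275
```

{"api": "jog_arm", "payload": {"dr": [[0, 0, 0], [0, 0, 0], [0, 0, 0], [0, 0, 0], [0, 0, 0], [0, 0, 0], [0, 0, 0], [0, 0, 0], [0, 0, 0], [0, 0, 0]], "slide": [[0, 0, 0.001], [0, 0, 0.0015], [0, 0, 0], [0, 0, 0], [0, 0, 0], [0, 0, 0], [0, 0, 0], [0, 0, -0.03], [0, 0, -0.05], [0, 0, -0.04]], "gripper": [-0.6, -0.6, -0.6, 0.0, 0.2, 0.2, 0.2, 0.2, 0.2, 0.2]}}

```text
time_s: 20.25
position: [0.5566, 0.2337, 0.1585]
tool_rot: [[0.988, -0.153, 0.001], [-0.153, -0.988, 0.0], [0.001, -0.0, -1.0]]
ft_force: [0.5, -0.5, 0.6]
grip_width: 0.0513
```

```bash
python3 goto.py 0.6452 -0.2085 0.16 -4.9
```

```text
t 20.25 p [0.5566 0.2337 0.1585] yaw -8.82 tilt [0.0007 0.0001] w 0.0513 F [ 0.5 -0.5  0.6]
rz -0.0685
slide after turn [ 0.126   0.4331 -0.0015]
```

{"api": "jog_arm", "payload": {"dr": [[0, 0, -0.068], [0, 0, 0], [0, 0, 0], [0, 0, 0], [0, 0, 0], [0, 0, 0], [0, 0, 0], [0, 0, 0], [0, 0, 0], [0, 0, 0]], "slide": [[0, 0, 0], [0.0126, 0.0433, 0], [0.0126, 0.0433, 0], [0.0126, 0.0433, 0], [0.0126, 0.0433, 0], [0.0126, 0.0433, 0], [0.0126, 0.0433, 0], [0.0126, 0.0433, 0], [0.0126, 0.0433, 0], [0.0126, 0.0433, 0]], "gripper": [0.2, 0.2, 0.2, 0.2, 0.2, 0.2, 0.2, 0.2, 0.2, 0.2]}}

```text
time_s: 21.25
position: [0.6361, -0.1662, 0.1564]
tool_rot: [[0.996, -0.086, -0.0], [-0.086, -0.996, 0.0], [-0.0, -0.0, -1.0]]
ft_force: [0.6, 0.3, -0.4]
grip_width: 0.0514
```

{"api": "jog_arm", "payload": {"dr": [[0, 0, 0], [0, 0, 0], [0, 0, 0], [0, 0, 0], [0, 0, 0], [0, 0, 0], [0, 0, 0], [0, 0, 0], [0, 0, 0], [0, 0, 0]], "slide": [[0.0126, 0.0433, 0], [0, 0, 0.02], [0, 0, 0], [0, 0, 0], [0, 0, 0], [0, 0, 0], [0, 0, 0], [0, 0, 0], [0, 0, 0], [0, 0, 0]], "gripper": [0.2, 0.2, 0.2, 0.2, 0.2, 0.2, 0.2, 0.2, 0.2, 0.2]}}

```text
time_s: 22.25
position: [0.6449, -0.2085, 0.1365]
tool_rot: [[0.996, -0.086, 0.0], [-0.086, -0.996, -0.0], [0.0, 0.0, -1.0]]
ft_force: [-0.4, 0.2, -0.1]
grip_width: 0.0517
```

```bash
python3 goto.py 0.6452 -0.2085 0.0165 -4.9;  python3 - <<'E'
from rig import viewer
from h import *
im=viewer.get_image('wrist');cv2.imwrite('pics/w10.png',im['pixels'])
im=viewer.get_image('top');crop(im,85,145,255,240,4.5,'pics/c10.png');crop(im,275,130,450,260,4.5,'pics/c11.png')
E
```

```text
t 22.25 p [ 0.6449 -0.2085  0.1365] yaw -4.92 tilt [ 0. -0.] w 0.0517 F [-0.4  0.2 -0.1]
rz -0.0004
slide after turn [0.0003 0.     0.12  ]
```

View pics/w10.png

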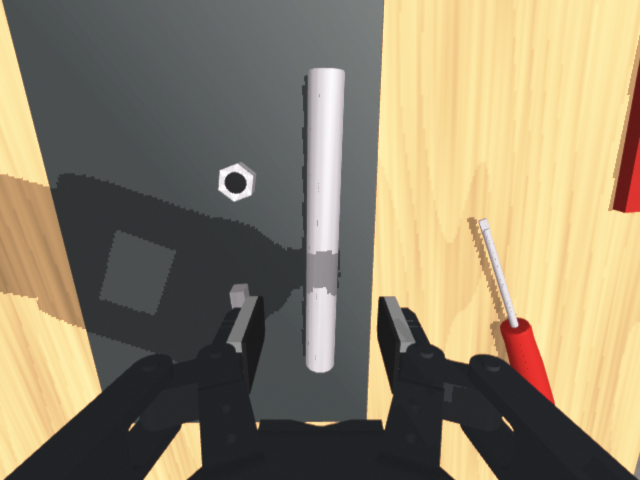

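View pics/c10.png

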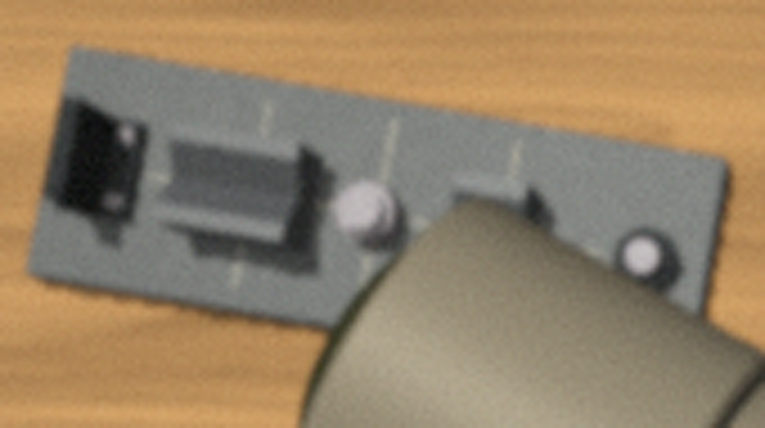

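View pics/c11.png

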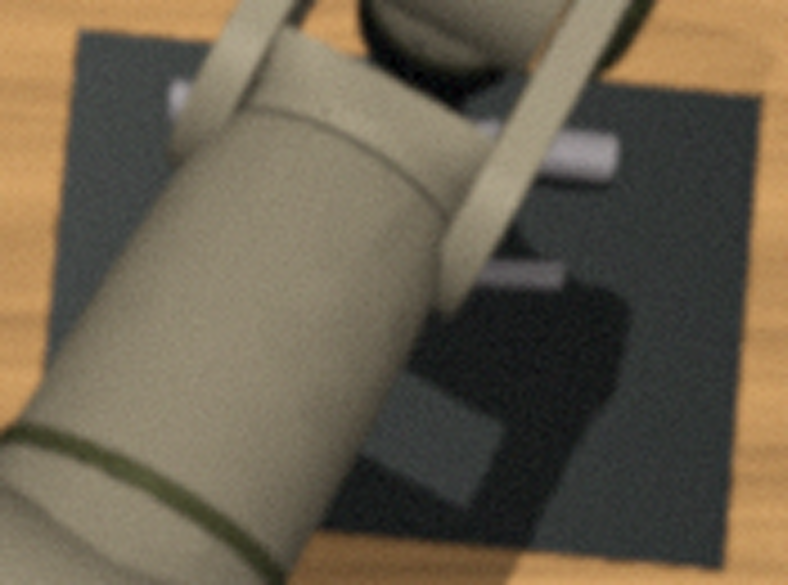

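```bash
python3 - <<'E'
from rig import viewer
from h import *
im=viewer.get_image('wrist'); print('cam',-np.array(im['R']).T@im['t'])
a=ray(im,327,69,.026);b=ray(im,319.5,372,.015);b2=ray(im,319.5,372,.028);print(a,b,b2,np.linalg.norm(a-b),np.linalg.norm(a-b2))
for L,Rr,v in((309,343.5,85),(307,333,362)):
    print(ray(im,(L+Rr)/2,v,.0155))
E
```

```text
cam [ 0.65137306 -0.12750886  0.26760052]
[ 0.6581637  -0.09499261  0.026     ] [ 0.63280265 -0.33198625  0.015     ] [ 0.63375837 -0.32146289  0.028     ] 0.23860043899260389 0.2277902745075264
[ 0.65719566 -0.10311964  0.0155    ]
[ 0.63417062 -0.32125001  0.0155    ]
```

{"api": "jog_arm", "payload": {"dr": [[0, 0, 0.01], [0, 0, 0], [0, 0, 0], [0, 0, 0], [0, 0, 0], [0, 0, 0], [0, 0, 0], [0, 0, 0], [0, 0, 0], [0, 0, 0]], "slide": [[0, 0.0005, 0.03], [0, 0, 0.03], [0, 0, 0.03], [0, 0, 0.02], [0, 0, 0.01], [0, 0, 0], [0, 0, 0], [0, 0, 0], [0, 0, 0], [0, 0, 0]], "gripper": [0.2, 0.2, 0.2, 0.2, 0.2, 0.2, -0.8, -0.8, -0.8, -0.8], "force": 60}}

```text
time_s: 23.4
position: [0.6457, -0.2094, 0.0183]
tool_rot: [[0.995, -0.096, 0.003], [-0.096, -0.995, -0.002], [0.003, 0.001, -1.0]]
ft_force: [-0.2, 0.8, 6.2]
grip_width: 0.0228
```

```bash
python3 goto.py 0.557 0.2337 0.16 -8.8
```

```text
t 23.4 p [ 0.6457 -0.2094  0.0183] yaw -5.5 tilt [ 0.003  -0.0015] w 0.0228 F [-0.2  0.8  6.2]
rz 0.0575
slide after turn [-0.1554 -0.4243 -0.1417]
```

{"api": "jog_arm", "payload": {"dr": [[0, 0, 0], [0, 0, 0], [0, 0, 0], [0, 0, 0.03], [0, 0, 0.028], [0, 0, 0], [0, 0, 0], [0, 0, 0], [0, 0, 0], [0, 0, 0]], "slide": [[0, 0, -0.02], [0, 0, -0.04], [0, 0, -0.04], [0, 0, -0.04], [0, 0, 0], [-0.0155, -0.042, 0], [-0.0155, -0.042, 0], [-0.0155, -0.042, 0], [-0.0155, -0.042, 0], [-0.0155, -0.042, 0]], "gripper": [-0.8, -0.8, -0.8, -0.8, -0.8, -0.8, -0.8, -0.8, -0.8, -0.8]}}

```text
time_s: 24.4
position: [0.5993, 0.0121, 0.1556]
tool_rot: [[0.988, -0.154, -0.002], [-0.154, -0.988, 0.0], [-0.002, -0.0, -1.0]]
ft_force: [0.6, 0.2, -2.9]
grip_width: 0.023
```

{"api": "jog_arm", "payload": {"dr": [[0, 0, 0], [0, 0, 0], [0, 0, 0], [0, 0, 0], [0, 0, 0], [0, 0, 0], [0, 0, 0], [0, 0, 0], [0, 0, 0], [0, 0, 0]], "slide": [[-0.0155, -0.042, 0], [-0.0155, -0.042, 0], [-0.0155, -0.042, 0], [-0.0155, -0.042, 0], [0, 0, 0], [0, 0, 0], [0, 0, 0], [0, 0, 0], [0, 0, 0], [0, 0, 0]], "gripper": [-0.8, -0.8, -0.8, -0.8, -0.8, -0.8, -0.8, -0.8, -0.8, -0.8]}}

```text
time_s: 25.4
position: [0.5652, 0.1852, 0.1564]
tool_rot: [[0.988, -0.155, -0.0], [-0.155, -0.988, -0.0], [-0.0, 0.0, -1.0]]
ft_force: [0.1, 0.2, -3.2]
grip_width: 0.0227
```

```bash
python3 goto.py 0.557 0.2337 0.0695 -8.8;  python3 - <<'E'
from rig import viewer
from h import *
im=viewer.get_image('wrist');cv2.imwrite('pics/w12.png',im['pixels'])
im=viewer.get_image('side');crop(im,240,80,440,230,4,'pics/s12.png')
E
```

```text
t 25.4 p [0.5652 0.1852 0.1564] yaw -8.89 tilt [-0.0001 -0.    ] w 0.0227 F [ 0.1  0.2 -3.2]
rz -0.0015
slide after turn [-0.0155 -0.0467  0.0869]
```

View pics/w12.png

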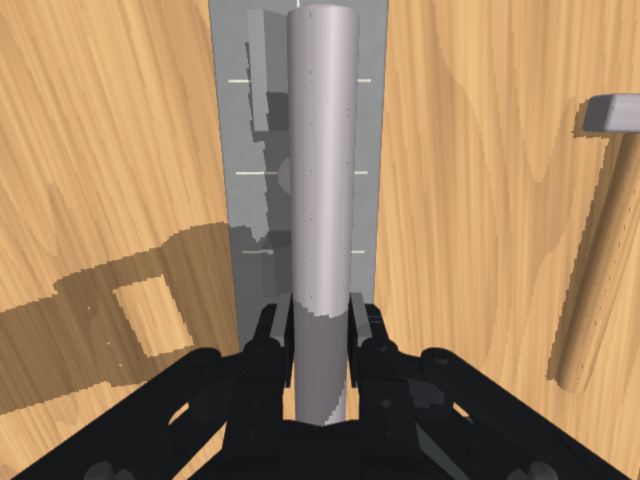

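View pics/s12.png

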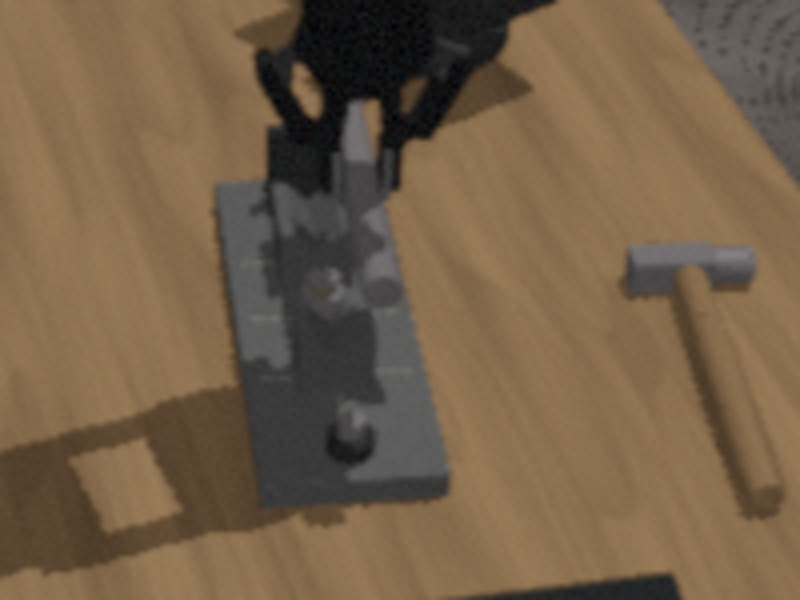

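```bash
python3 - <<'E'
from rig import viewer,observe
from h import *
im=viewer.get_image('wrist');s=observe();p=np.array(s['position']);R=np.array(s['tool_rot'])
p0=im['pixels'];
for dz in(-.015,-.0028,.01):
  for L in(.115,0.0,):
    c=p-R[:,1]*L+np.array([0,0,dz]); e=c+[0,0,.0125]
    l=proj(im,c-R[:,0]*.0125);r=proj(im,c+R[:,0]*.0125);print(dz,L,'axis',proj(im,c),'topedge',proj(im,e),'w',r[0]-l[0])
crop(im,230,0,430,150,4,'pics/w12c.png')
E
```

```text
-0.015 0.115 axis [321.78955285  27.04206598] topedge [321.90839334  17.09652246] w 68.11714434746438
-0.015 0.0 axis [321.48021633 305.73365454] topedge [321.5466066  319.83753224] w 53.016636239257366
-0.0028 0.115 axis [321.90525742  17.35896185] topedge [322.05039517   5.21264943] w 74.8937801961992
-0.0028 0.0 axis [321.54489252 319.473395  ] topedge [321.62217863 335.8919703 ] w 57.03317221595148
0.01 0.115 axis [322.05428443   4.88716462] topedge [322.23764817 -10.45821087] w 83.62206128224284
0.01 0.0 axis [321.62419366 336.32004168] topedge [321.71607087 355.83833509] w 61.957950391069176
```

View pics/w12c.png

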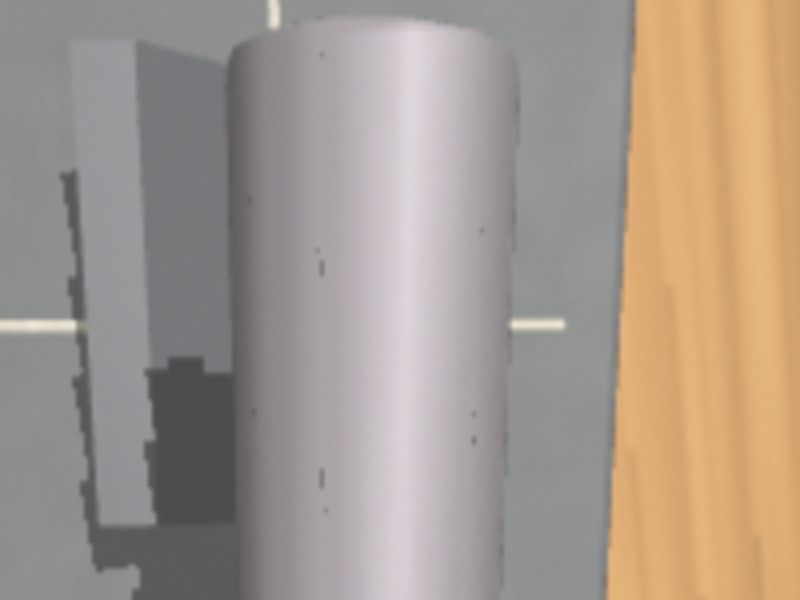

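{"api": "jog_arm", "payload": {"dr": [[0, 0, 0], [0, 0, 0], [0, 0, 0], [0, 0, 0], [0, 0, 0], [0, 0, 0], [0, 0, 0], [0, 0, 0], [0, 0, 0], [0, 0, 0]], "slide": [[-0.008, -0.024, 0], [-0.0075, -0.023, 0], [0, 0, 0], [0, 0, 0.025], [0, 0, 0.025], [0, 0, 0.015], [0, 0, 0], [0, 0, 0], [0, 0, 0], [0, 0, 0]], "gripper": [-0.8, -0.8, -0.8, -0.8, -0.8, -0.8, -0.8, -0.8, -0.8, -0.8]}}

```text
time_s: 26.55
position: [0.5573, 0.2347, 0.0925]
tool_rot: [[0.988, -0.153, 0.002], [-0.153, -0.988, 0.0], [0.002, -0.001, -1.0]]
ft_force: [-0.0, 0.3, -2.2]
grip_width: 0.0229
```

```bash
python3 goto.py 0.557 0.2337 0.0695 -8.8;  python3 - <<'E'
from rig import viewer
from h import *
im=viewer.get_image('wrist');cv2.imwrite('pics/w13.png',im['pixels'])
im=viewer.get_image('side');crop(im,240,80,440,230,4,'pics/s13.png')
E
```

```text
t 26.55 p [0.5573 0.2347 0.0925] yaw -8.83 tilt [0.0019 0.0004] w 0.0229 F [-0.   0.3 -2.2]
rz -0.0005
slide after turn [-0.0002  0.0011  0.023 ]
```

View pics/w13.png

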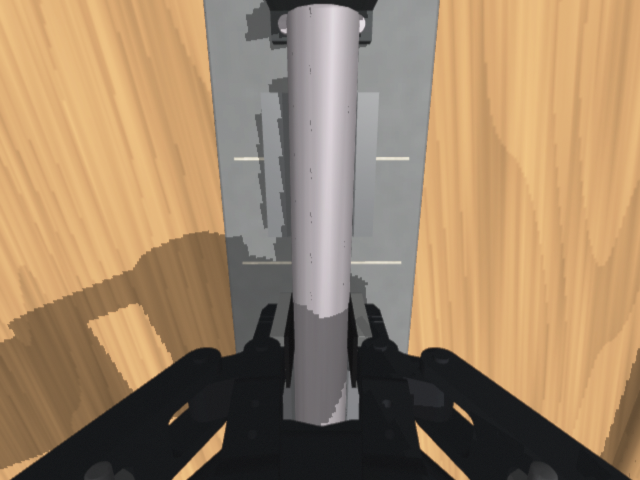

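View pics/s13.png

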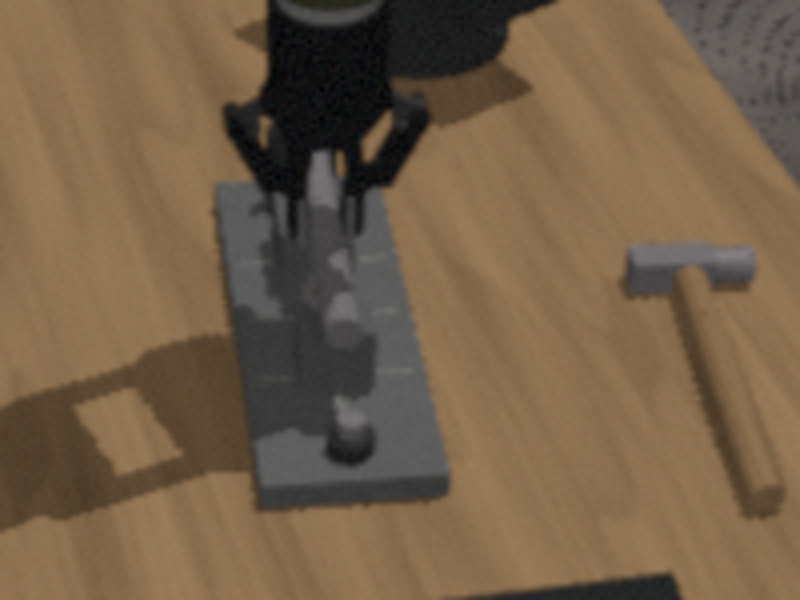

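{"api": "jog_arm", "payload": {"dr": [[0, 0, 0], [0, 0, 0], [0, 0, 0], [0, 0, 0], [0, 0, 0], [0, 0, 0], [0, 0, 0], [0, 0, 0], [0, 0, 0], [0, 0, 0]], "slide": [[0, 0.001, 0.01], [0, 0, 0.007], [0, 0, 0.003], [0, 0, 0.001], [0, 0, 0.001], [0, 0, 0.0005], [0, 0, 0], [0, 0, 0], [0, 0, 0], [0, 0, 0]], "gripper": [-0.8, -0.8, -0.8, -0.8, -0.8, -0.8, -0.8, -0.8, -0.8, -0.8]}}

```text
time_s: 27.65
position: [0.5568, 0.2337, 0.0695]
tool_rot: [[0.988, -0.153, 0.001], [-0.153, -0.988, -0.0], [0.001, -0.0, -1.0]]
ft_force: [-2.5, -1.5, 6.2]
grip_width: 0.0227
```

{"api": "jog_arm", "payload": {"dr": [[0, 0, 0], [0, 0, 0], [0, 0, 0], [0, 0, 0], [0, 0, 0], [0, 0, 0], [0, 0, 0], [0, 0, 0], [0, 0, 0], [0, 0, 0]], "slide": [[0, 0, 0], [0, 0, 0], [0, 0, 0], [0, 0, 0], [0, 0, 0], [0, 0, -0.02], [0, 0, -0.03], [0, 0, -0.04], [0, 0, -0.04], [0, 0, 0]], "gripper": [-0.3, 0.2, 0.2, 0.2, 0.2, 0.2, 0.2, 0.2, 0.2, 0.2]}}

```text
time_s: 28.65
position: [0.5586, 0.2342, 0.2047]
tool_rot: [[0.988, -0.153, 0.01], [-0.153, -0.988, 0.002], [0.01, -0.004, -1.0]]
ft_force: [-0.2, 0.6, -0.9]
grip_width: 0.0513
```

{"api": "jog_arm", "payload": {"dr": [[0, 0, 0], [0, 0, 0], [0, 0, 0], [0, 0, 0], [0, 0, 0], [0, 0, 0], [0, 0, 0], [0, 0, 0], [0, 0, 0], [0, 0, 0]], "slide": [[0, 0.03, -0.02], [0, 0.045, 0], [0, 0.045, 0], [0, 0.045, 0], [0, 0, 0], [0, 0, 0], [0, 0, 0], [0, 0, 0], [0, 0, 0], [0, 0, 0]], "gripper": [0.2, 0.2, 0.2, 0.2, 0.2, 0.2, 0.2, 0.2, 0.2, 0.2]}}

```text
time_s: 29.65
position: [0.5314, 0.0714, 0.2189]
tool_rot: [[0.988, -0.152, -0.0], [-0.152, -0.988, 0.0], [-0.0, -0.0, -1.0]]
ft_force: [0.2, 0.1, -0.5]
grip_width: 0.0511
```

```bash
python3 goto.py 0.557 0.2337 0.0695 -8.8;  python3 - <<'E'
from rig import viewer
from h import *
im=viewer.get_image('wrist');cv2.imwrite('pics/w14.png',im['pixels'])
im=viewer.get_image('side');crop(im,240,80,440,230,4,'pics/s14.png')
im=viewer.get_image('top');crop(im,85,145,255,240,4.5,'pics/c14.png');crop(im,275,130,450,260,4.5,'pics/c15.png')
E
```

```text
t 29.65 p [0.5314 0.0714 0.2189] yaw -8.76 tilt [-0.0001  0.0001] w 0.0511 F [ 0.2  0.1 -0.5]
rz 0.0007
slide after turn [ 0.0005 -0.1644  0.1494]
```

View pics/w14.png

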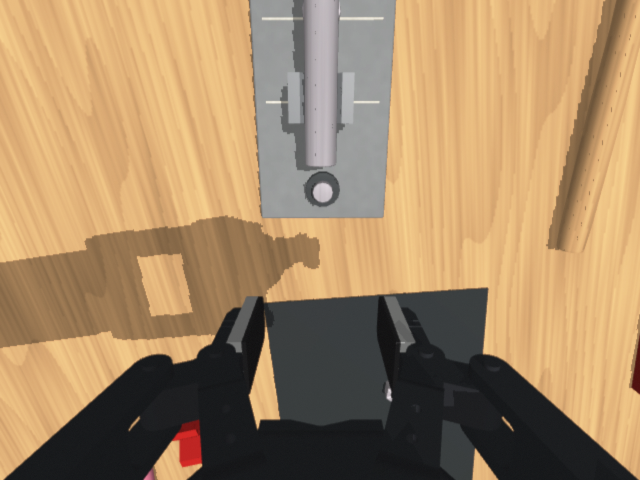

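View pics/s14.png

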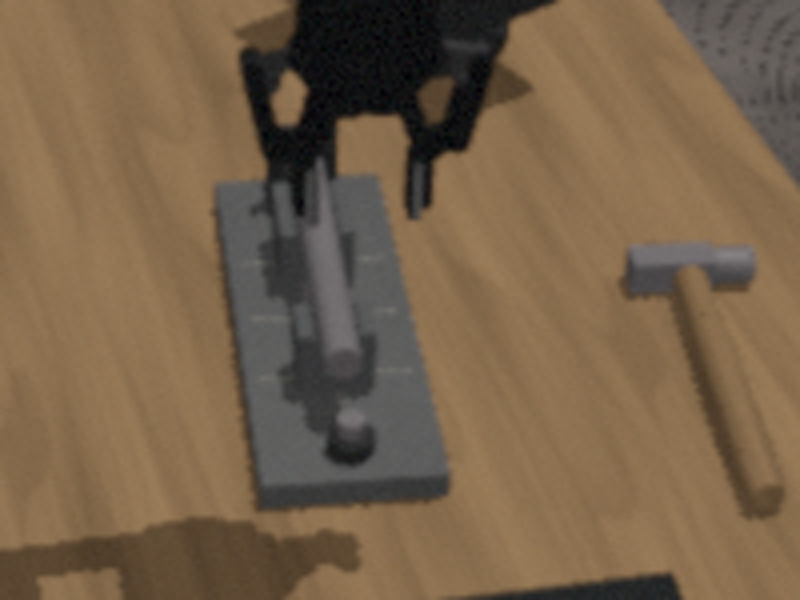

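View pics/c14.png

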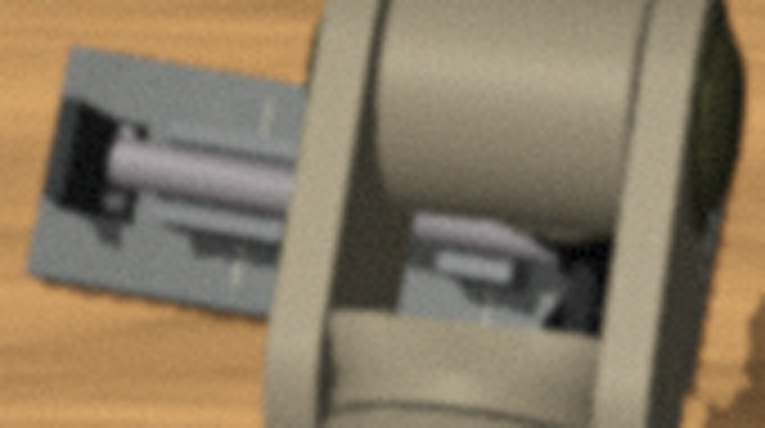

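View pics/c15.png

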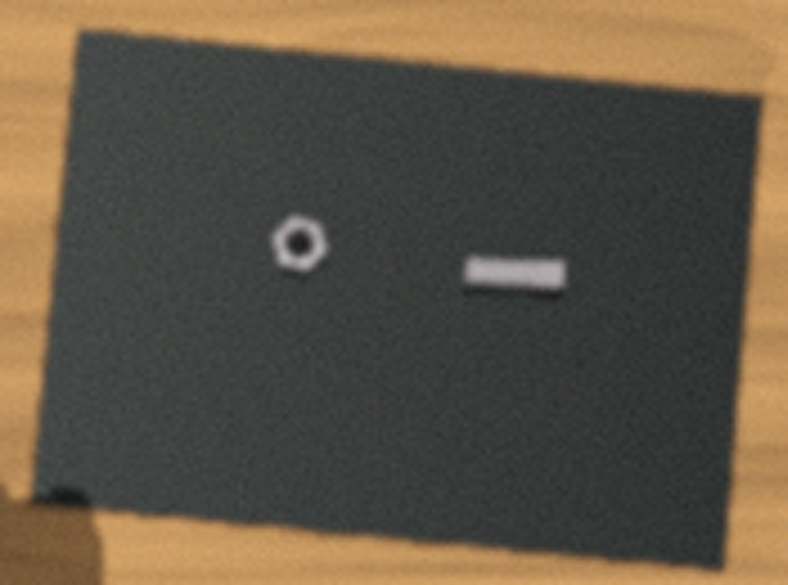

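{"api": "jog_arm", "payload": {"dr": [[0, 0, 0], [0, 0, 0], [0, 0, 0], [0, 0, 0], [0, 0, 0], [0, 0, 0], [0, 0, 0], [0, 0, 0], [0, 0, 0], [0, 0, 0]], "slide": [[0, 0.045, 0], [0, 0.045, 0], [0, 0.045, 0], [0, 0.045, 0], [0, 0.045, 0], [0, 0.045, 0], [0, 0.045, 0], [0, 0.045, 0], [0, 0, 0], [0, 0, 0]], "gripper": [0.2, 0.2, 0.2, 0.2, 0.2, 0.2, 0.2, 0.2, 0.2, 0.2]}}

```text
time_s: 30.8
position: [0.4759, -0.2856, 0.2187]
tool_rot: [[0.988, -0.155, -0.0], [-0.155, -0.988, 0.001], [-0.0, -0.001, -1.0]]
ft_force: [0.4, -0.6, 0.6]
grip_width: 0.0512
```

```bash
python3 - <<'E'
from rig import viewer
from h import *
im=viewer.get_image('top');crop(im,85,145,255,240,4.5,'pics/c16.png')
im=viewer.get_image('side');crop(im,280,90,380,215,4.8,'pics/s16.png')
E
```

```text
(no output)
```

View pics/c16.png

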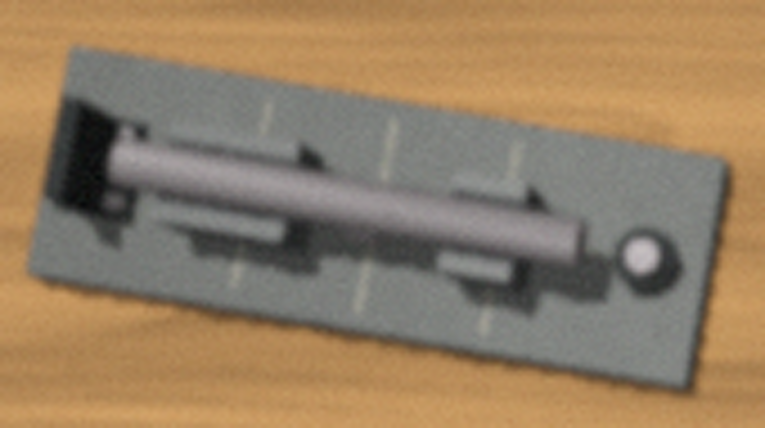

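View pics/s16.png

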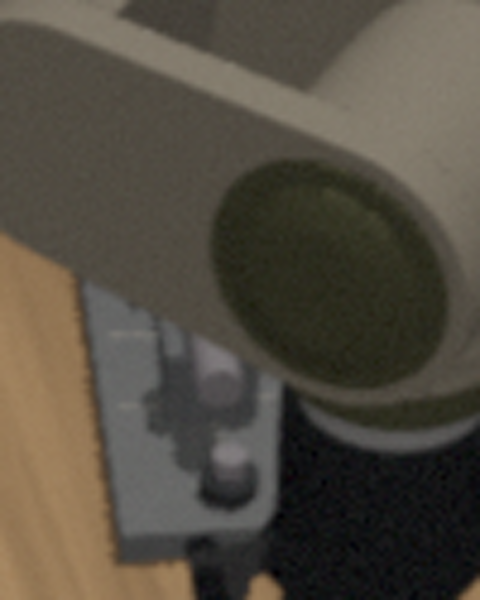

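Next I convert these pixels into plate coordinates as a final check.

```bash
python3 - <<'E'
from rig import viewer
from h import *
im=viewer.get_image('top')
f=4.5
P=lambda x,y,z: ray(im,(x+.5)/f-.5+85,(y+.5)/f-.5+145,z)
M=P(376,216,.02);u=np.array([np.cos(np.radians(81.2)),np.sin(np.radians(81.2))]);xa=np.array([u[1],-u[0]])
def pl(w): d=(w-M)[:2];return np.round([d@xa,d@u],4)
for n,pts,z in(('bar ends',((109,157),(583,240)),.0667),('long',((170,128),(299,149),(285,242),(155,218)),.065),('short',((458,178),(530,190),(513,284),(437,266)),.065)):
    c=[P(*p,z) for p in pts];print(n,[pl(a).tolist() for a in c],'mean',pl(np.mean(c,0)))
E
```

```text
bar ends [[0.0008, 0.1207], [0.001, -0.1143]] mean [0.0009 0.0032]
long [[0.0203, 0.0949], [0.0211, 0.031], [-0.0252, 0.0289], [-0.0246, 0.0934]] mean [-0.0021  0.062 ]
short [[0.0206, -0.0482], [0.0209, -0.0839], [-0.0261, -0.0844], [-0.0239, -0.0462]] mean [-0.0021 -0.0657]
```

```bash
python3 - <<'E'
from rig import env
print(env.close_job())
E
```

```text
the job is handed in; nothing more can be done
None
```

The bar is set up on the plate as asked, and I handed the job in at about 31 s of the 115 s allowed. I stood the long V-block on the mark by the stop, the short one on the far mark and the jack on the middle mark. The bar then went into both grooves, everything was released, and the arm moved clear.

Last checks from the top camera, in plate coordinates:

| Part | x (mm) | y (mm) | Target y (mm) | Limit (mm) |
|---|---|---|---|---|
| Long V-block | -2 | +62 | +64 | ±10 |
| Short V-block | -2 | -66 | -64 | ±10 |
| Bar centre | +1 | +3 | 0 | ±12 across, ±15 along |

- **Bar:** it lies parallel to the long line. Its measured length was 235 mm against the true 230 mm, so these end points are only good to a few mm.
- **Jack:** the bar hid it in the last picture. I relied on the tool pose when I released it, within 1 mm of the mark, and on an earlier top view of it standing there.
- **Seated height:** I did not measure this with the cameras. The bar met the grooves at the expected tool height, with about 6 N upward on the tool. In the last side view the arm hid most of the setup.
- **Nut and plain block:** neither has moved in the top pictures.
- **Disagreement:** one early wrist-camera reading of the long V-block was 6 mm off, because the arm was still settling. A second look from rest agreed with the top camera to 1 mm, and I used that one.

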